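# Lock the pivot crank with its R-clip

## Robot

A 6-joint arm with a two-finger parallel gripper is mounted at the origin on the work surface. World frame = base frame: x ahead of the robot, y to its left, z up, the work surface at z = 0. Lengths are in m, angles in degrees, forces in N, time in s.
With the tool pointing down it reaches from about 0.375 to 0.9 m from the base axis. Payload 3.1 kg.
Tool frame: the origin (TCP) lies on the centre line of the jaws, within the pads' length; the fingertips stand 22 mm ahead of it and the grasp point (between the pads) lies 3 mm ahead of it; y points along the fingers, z is the direction in which the jaws open and shut, and the axes are right-handed (so a half turn about y gives the same grasp; the last joint's range is limited). The gripper opens to 87 mm and grips with 3 to 60 N. Pads are 19 mm wide; open, the fingers measure 117 mm over their backs; the gripper's body (75 mm by 190 mm) begins 51 mm behind the grasp point.
Start: joints at [60.304, 30.224, 82.088, -0, 67.689, -10.227], TCP at [0.208, 0.589, 0.214] pointing down, gripper open.
Joint ranges: [-176.69, 176.69], [-43.24, 126.21], [12.49, 139.97], [-82, 262], [0, 151.66], [-163.58, 163.58]. Speed limits (degrees/s): [159.86, 159.86, 180, 180, 180, 180].

## Interface

Orientations are given as a 3x3 rotation matrix whose columns are the frame's x, y, z axes.
In Python, from rig import bot gives the robot as it stands.
- The arm moves only by the tool jog_arm, never from a script. Its argument "motion" is one flat list of numbers, 6 for each row, row after row: the shift along the tool's x, y, z in mm, then the turn, a rotation vector about the tool's x, y, z in degrees. A call has 1 to 20 rows; each row is the pose to reach, as a shift and turn from the pose commanded when the call began, along the tool's axes at that moment; what a row does not reach only later rows make up. A row lasts 1/8 s, in which the tool goes at most 62.5 mm and 10.7 degrees, less where a joint would pass 70% of its speed; a pose out of reach is approached as far as the arm can. A call with a gripper value outside its range is refused whole. "gripper" is the opening, from 0 (shut) to 1 (fully open), set as the call begins (left out, the last holds). The fingers move at their own pace and stop on an object; the grip force is fixed at half the most. Time passes only in rows, so rows that repeat a pose let the fingers close. It gives the time, the measured TCP pose, the force and the opening at its end, in the units of the state.
- bot.read_state(): the state, without advancing time (a new reading comes with each control period).
- bot.capture(name): name is "side" or "top" or "wrist"; returns (picture, depth): 480x640x3 uint8, red, green, blue; 480x640 float32, m along the optical axis (not along the pixel's ray), 0 where there is no reading.
- bot.get_calibration(name): a dict with "mtx" (3x3 intrinsics, pixels), "pose" (4x4, takes a point from camera to world coordinates); the wrist camera has in their place "hand_eye" (4x4, takes a point from camera to tool coordinates, whose origin is the TCP and whose axes are the tool frame's). Camera axes: x right, y up, looking along -z (the intrinsics and any distortion apply to the point x, -y, -z); pixel columns grow to the right and rows downward; lengths in m; the calibration is good to about 2 mm. A picture is of the moment at which its call begins: read the wrist's pose just before it. get_calibration takes no time and is no camera call.
- bot.hand_in(): hands the job in, once; it reports no verdict.
The state is a dict: "time_s": time; "joint_positions": joint angles; "qvel": joint speeds; "tau": joint torques, N m; "position": TCP position; "tcp_rot": TCP orientation; "force": force on the tool from outside, world axes, zero at the start; "moment": the same for the moment, N m; "opening": opening from 0.0 (shut) to 1.0 (fully open).
Only numpy, scipy, OpenCV 4.12 (cv2) and the standard library are available. Lean on these libraries where they do the work, as an engineer would, in place of code of your own. Each camera call takes 0.05 s, during which the arm holds its last target.

## Task

Swing the crank back until it rests on its stop post, so that the cross-hole of the pivot pin lines up with the slide. Then slide the R-clip along the fence and push it home: straight leg through the cross-hole, bent leg ridden over the pin and sprung shut around it. Leave the brass bushing and the spare pin lying on the base plate where they are.

Things in the scene. Friction and masses are not known exactly. Their poses are not given: they have to be found in the camera images.
- fixture: Fixed bench fixture. Origin on the table under the axis of the upright pivot pin (24 mm diameter, top 90 mm above the table); x is the direction in which the clip is pushed, z up. Aluminium base plate 12 mm thick, x -160 to +90, y -90 to +90 mm. On it a dark block, the slide, with the clip on its flat deck, 50 mm above the table, x -150 to -18, y -15.5 to +66.5 mm.
- fence (a point): Middle of the straight guiding face of the steel fence on the deck, half-way up: at x -84, y -2.8 mm in the fixture, axes as the fixture's. The fence runs along x for 132 mm, lies on the -y edge of the deck and is 4.5 mm high.
- hole (a point): Centre of the pin's cross-hole, on the pin's axis, 52.5 mm above the table; axes as the fixture's. The hole is 8 mm wide, from 1 mm below to 7 mm above the deck. The straight leg of a clip lying against the fence is in line with it.
- crank (a joint): Turn of pin and crank, rad: 0 = arm on the stop post (12 mm diameter, 80 mm tall, at x -14.5, y -40 mm) and cross-hole in line with the slide; grows anticlockwise from above as the arm leaves the post, to 1.1. Friction of 0.05 N m holds it. At 0 the arm points along the fixture's -y; 16 mm wide, 63 mm long, 71 to 81 mm above the table.
- crank_knob (a point): Centre of the crank's upright black knob, 18 mm in diameter, 30 mm tall (81 to 111 mm above the table), 55 mm from the pin's axis.
- clip_seat (a point): Steel R-clip of 5 mm wire, 72 g, lying flat and loose on the deck. This point, on the straight leg's axis, 2.5 mm above the clip's underside, lies at the hole's centre when home. x along the straight leg to its tip (at x +45 mm), y towards the bent leg, z up. Home, the bent leg's waist meets the pin and stops the clip.
- clip_coil (a point): Centre of the clip's coil, 8 mm above the clip's underside, 36 mm behind and 10 mm beside (+y) clip_seat; same axes. Coil 25 mm in outer diameter, 16 mm tall; its -y side is flush with the straight leg's.
- clip_nose (a point): Nose of the clip's bent leg, 11 mm ahead of and 9.5 mm beside clip_seat. The bent leg lies 6.5 to 11.5 mm above the clip's underside; its outer edge is y 22 mm at x -34, y 6 at x -14, y 17 at x 0, and its flared end is at x 22, y 18.5 (from clip_seat). Riding over the pin it takes a push of about 3 to 8 N, which then drops.
- clip_leg (a joint): Spring opening of the bent leg about the coil, rad: 0 = relaxed; about 0.11 while the nose rides over the pin; back near 0 when sprung shut.
- bushing: Loose brass bushing, 28 mm in diameter, 16 mm tall, standing on the base plate on the +y side of the pin. Origin at its underside.
- spare_pin: Loose square steel pin, 12 x 51 x 16 mm, lying on the base plate beyond the pivot pin. Origin at its underside.
There are look-alikes about, which are no part of the job. Leave any pink look-alike of the part that bears clip_seat alone.

How it is judged:
By the outcome, as a careful person would: the job done as asked, in the order asked, and still so for the second after the job is handed in, with the robot touching nothing.
It also fails if it takes over 58 s, if anything falls off the work surface, if the arm or the gripper's body presses on something with over 40 N, if the wrist force passes 120 N, or if a joint passes its speed limit or range.

## Working session

There is one attempt and no reset: what is moved stays moved. The work goes in short steps, Python scripts to look and compute and a tool call to move; the robot and the scene stay as the last step left them, time stands still between calls to the robot, and variables do not carry over. Pictures are saved under pics/ and viewed, and the job is handed in when it is done.

Besides the shell and the picture viewer there is one more tool, called as name(argument=value, ...) on one line, values as JSON. jog_arm: Moves the arm, as the interface text tells. Its arguments: {"type":"object","properties":{"motion":{"type":"array","items":{"type":"number"}},"gripper":{"type":"number"}},"required":["motion"]}

```bash
mkdir -p pics; ls
python3 - <<'E'
from rig import bot
import cv2,numpy as np
np.set_printoptions(precision=4,suppress=True)
s=bot.read_state()
for k,v in s.items(): print(k,np.array(v))
for n in("side","top","wrist"):
    c=bot.get_calibration(n); print(n,c)
    p,d=bot.capture(n); cv2.imwrite(f"pics/{n}0.png",p[:,:,::-1]); np.save(f"pics/{n}0_d.npy",d)
E
```

```text
pics
time_s 0.0
joint_positions [ 60.3038  30.2784  82.1556   0.0001  67.688  -10.2278]
qvel [-0.0705 -0.1216 -0.0061  0.0311  0.0523 -0.1214]
tau [  0.0003 -44.0037 -17.6591   0.0634   0.0582  -0.0002]
position [0.2079 0.5886 0.2135]
tcp_rot [[ 0.9428 -0.0011  0.3333]
 [-0.3333 -0.0018  0.9428]
 [-0.0004 -1.     -0.0021]]
force [-0.8546 -0.4342  0.0905]
moment [-0.0154 -0.03    0.0166]
opening 0.9972415094185639
side {'mtx': array([[537.5789,   0.    , 311.9015],
       [  0.    , 537.5789, 239.8608],
       [  0.    ,   0.    ,   1.    ]]), 'pose': array([[-0.9393,  0.2163, -0.2664,  0.3339],
       [-0.3425, -0.5426,  0.767 ,  0.606 ],
       [ 0.0214,  0.8117,  0.5838,  0.4984],
       [ 0.    ,  0.    ,  0.    ,  1.    ]])}
top {'mtx': array([[540.752 ,   0.    , 325.8124],
       [  0.    , 540.752 , 228.1686],
       [  0.    ,   0.    ,   1.    ]]), 'pose': array([[ 0.0056,  0.9904, -0.1379,  0.442 ],
       [-0.9999,  0.0074,  0.0126,  0.0765],
       [ 0.0135,  0.1379,  0.9904,  0.7983],
       [ 0.    ,  0.    ,  0.    ,  1.    ]])}
wrist {'mtx': array([[378.6244,   0.    , 323.5126],
       [  0.    , 378.6244, 234.4555],
       [  0.    ,   0.    ,   1.    ]]), 'hand_eye': array([[ 0.0006, -0.9587, -0.2844, -0.0775],
       [-0.0005,  0.2844, -0.9587, -0.1698],
       [ 1.    ,  0.0007, -0.0003,  0.001 ],
       [ 0.    ,  0.    ,  0.    ,  1.    ]])}
```

View pics/side0.png

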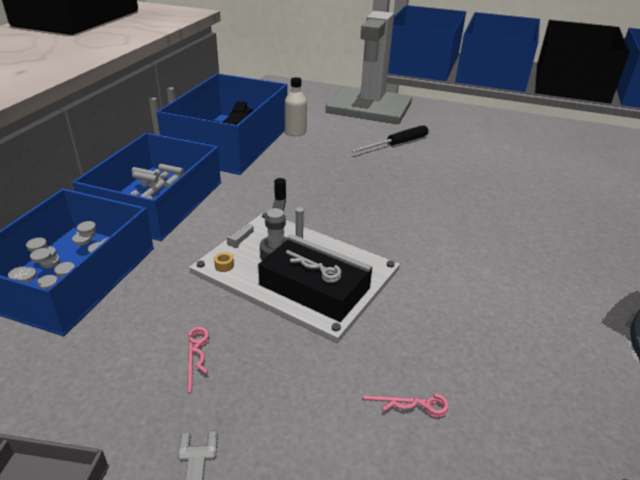

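View pics/top0.png

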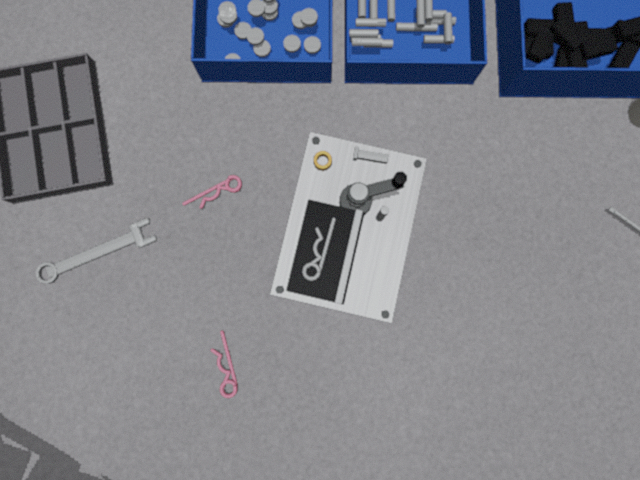

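View pics/wrist0.png

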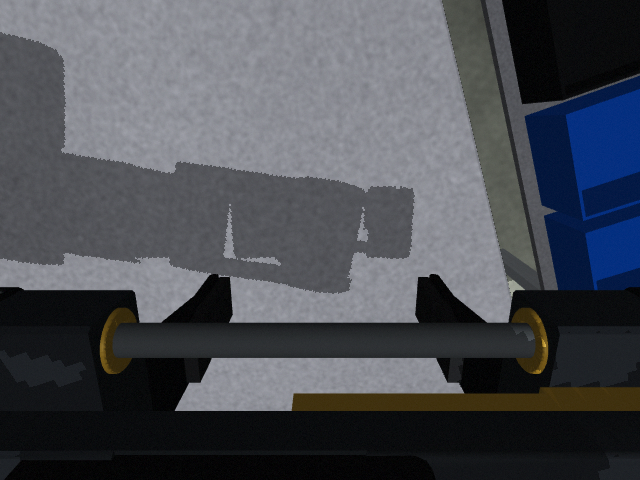

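Side view: fixture with pin (276,225), knob (280,188), post (299,222), grey clip (318,266). Top view: plate corners about (311,132), (426,158), (391,321) and (271,295), pin (358,192), knob (400,180), post (384,212), clip coil (311,270). Clip candidates in the top view: grey on the deck (318,250), pink (218,190), pink (227,368). I choose the grey one. Now I'll measure it and check a close crop.

```bash
cat > h.py <<'E'
import numpy as np,cv2
from rig import bot
np.set_printoptions(precision=4,suppress=True)
def cam(n,st=None):
    c=bot.get_calibration(n)
    if n=="wrist":
        T=np.eye(4);T[:3,:3]=st["tcp_rot"];T[:3,3]=st["position"];return c["mtx"],T@c["hand_eye"]
    return c["mtx"],c["pose"]
def ray(C,uv,z):
    K,P=C; uv=np.atleast_2d(np.array(uv,float))
    d=np.c_[(uv[:,0]-K[0,2])/K[0,0],-(uv[:,1]-K[1,2])/K[1,1],-np.ones(len(uv))]@P[:3,:3].T
    t=(z-P[2,3])/d[:,2]; return P[:3,3]+d*t[:,None]
def proj(C,X):
    K,P=C; X=np.atleast_2d(X); p=(X-P[:3,3])@P[:3,:3]
    return np.c_[K[0,2]+K[0,0]*p[:,0]/-p[:,2],K[1,2]-K[1,1]*p[:,1]/-p[:,2]]
E
python3 - <<'E'
from h import *
for n,(x0,y0,x1,y1) in (("top",(260,120,440,330)),("side",(180,170,410,345))):
    p=cv2.imread(f"pics/{n}0.png")
    c=cv2.resize(p[y0:y1,x0:x1],None,fx=2.85 if n=="top" else 3.4,fy=2.85 if n=="top" else 3.4,interpolation=cv2.INTER_CUBIC); cv2.imwrite(f"pics/{n}0c.png",c)
p=cv2.imread("pics/top0.png"); C=cam("top")
g=p.min(2); m=((g>165)*255).astype(np.uint8)
m[:125]=0;m[330:]=0;m[:,:265]=0;m[:,435:]=0
m=cv2.morphologyEx(m,cv2.MORPH_OPEN,np.ones((3,3)))
cs=max(cv2.findContours(m,0,1)[0],key=cv2.contourArea); h=cv2.convexHull(cs)
q=cv2.approxPolyDP(h,8,True)[:,0]; print(q)
r=cv2.minAreaRect(h);b=cv2.boxPoints(r);print(r,b)
X=ray(C,b,0.012);print(X); print(np.linalg.norm(np.roll(X,-1,0)-X,axis=1)); print("ctr",X.mean(0))
E
```

```text
[[310 132]
 [425 158]
 [391 322]
 [271 294]]
((349.7639465332031, 226.50326538085938), (125.05547332763672, 168.28663635253906), 13.240520477294922) [[269.6263 294.0885]
 [308.1705 130.2754]
 [429.9016 158.918 ]
 [391.3574 322.7311]]
[[ 0.455   0.1469  0.012 ]
 [ 0.7002  0.0938  0.012 ]
 [ 0.6575 -0.089   0.012 ]
 [ 0.4152 -0.0285  0.012 ]]
[0.2508 0.1877 0.2498 0.1798]
ctr [0.557  0.0308 0.012 ]
```

View pics/top0c.png

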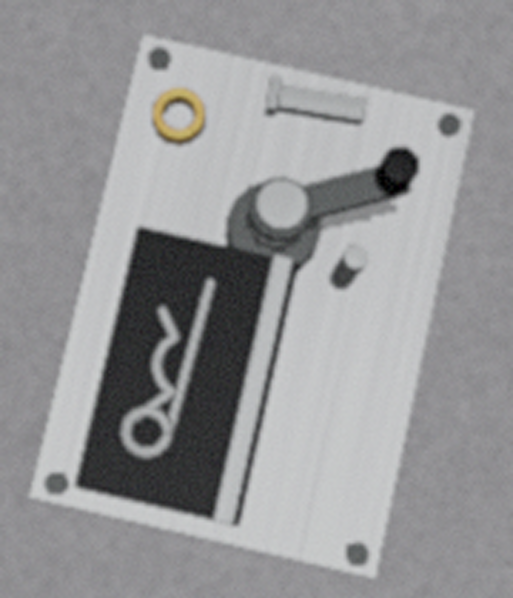

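View pics/side0c.png

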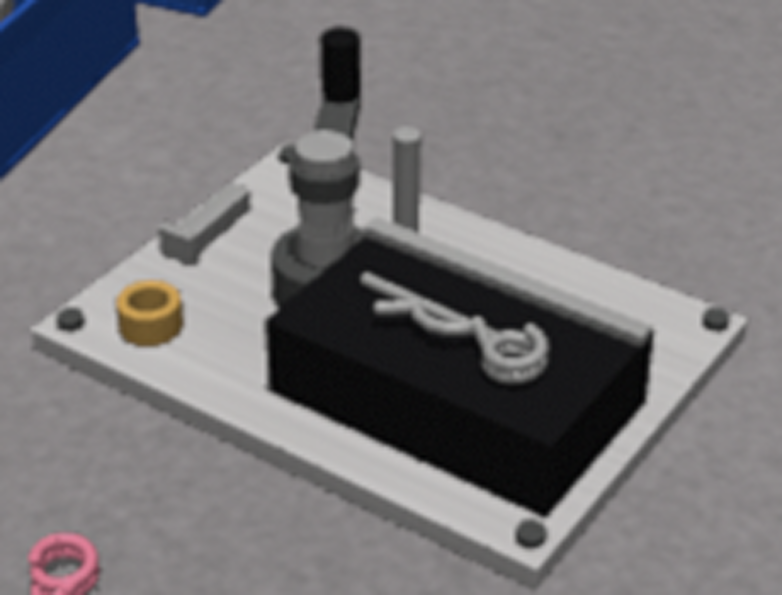

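Close crops: the grey R-clip lies on the deck, coil at crop pixel (146,431), straight-leg tip (210,282). The crank arm points to about (400,168). It isn't pink, so it is the right one. Next I fit the poses.

Run:
```python
from h import *
C=cam("top"); S=cam("side")
up=lambda a:np.array(a,float)/2.85+[260,120]-.3
us=lambda a:np.array(a,float)/3.4+[180,170]-.3
def fit(M,X):
    M=np.array(M);mc,xc=M.mean(0),X.mean(0);A=(M-mc);B=X-xc
    th=np.arctan2((A[:,0]*B[:,1]-A[:,1]*B[:,0]).sum(),(A*B).sum())
    R=np.array([[np.cos(th),-np.sin(th)],[np.sin(th),np.cos(th)]]);t=xc-R@mc
    return th,t,(M@R.T+t-X)*1000
M=[[.09,.09],[.09,-.09],[-.16,-.09],[-.16,.09]]
th,t,e=fit(M,ray(C,up([[144,35],[474,110],[378,577],[30,497]]),.012)[:,:2]);print("top",np.degrees(th),t,e)
# side: corners: +y-x (538,583), -y-x (746,320), +y+x (33,332)
th2,t2,e=fit([[-.16,.09],[-.16,-.09],[.09,.09]],ray(S,us([[538,565],[746,320],[35,330]]),.012)[:,:2]);print("side",np.degrees(th2),t2,e)
for n,CC,u,pin,knob,coil,tip,post in (("top",C,up,[280,202],[402,163],[146,431],[211,281],[357,255]),("side",S,us,[325,147],[341,38],[515,345],[364,276],[406,133])):
    P={}
    for k,p,z in(("pin",pin,.09),("knob",knob,.111),("coil",coil,.064),("tip",tip,.0525),("post",post,.08)):
        P[k]=ray(CC,u(p),z)[0,:2]
        R=np.array([[np.cos(th),-np.sin(th)],[np.sin(th),np.cos(th)]])
        print(n,k,P[k],"fixture",(R.T@(P[k]-t))*1000)
    v=P["tip"]-P["coil"]; print("clip yaw",np.degrees(np.arctan2(v[1],v[0])-np.arctan2(-10,81)),np.linalg.norm(v))
    v=R.T@(P["knob"]-t); print("crank",np.degrees(np.arctan2(v[1],v[0]))+90,np.linalg.norm(v))
```

```text
top -12.615983852927124 [0.5909 0.0233] [[ 0.8552  0.7459]
 [ 0.6431 -1.0116]
 [-0.9099  0.2523]
 [-0.5884  0.0134]]
side -12.748268495874079 [0.5909 0.0263] [[-1.0736  2.2958]
 [-1.3187 -2.3252]
 [ 2.3923  0.0295]]
top pin [0.5917 0.0247] fixture [0.5008 1.6262]
top knob [ 0.606  -0.0296] fixture [ 26.2397 -48.3002]
top coil [0.4856 0.0869] fixture [-116.6265   39.1392]
top tip [0.5599 0.0559] fixture [-37.3714  25.125 ]
top post [ 0.5686 -0.0124] fixture [-13.9944 -39.7035]
clip yaw -15.605659073291074 0.08048459222717334
crank 28.51360437230541 0.05496750898956343
side pin [0.5898 0.028 ] fixture [-2.1081  4.3557]
side knob [ 0.6041 -0.0236] fixture [ 23.0938 -42.8901]
side coil [0.4856 0.0908] fixture [-117.4654   42.8708]
side tip [0.5607 0.0575] fixture [-36.937  26.824]
side post [ 0.5684 -0.0091] fixture [-14.8448 -36.5146]
clip yaw -16.847745505033377 0.08211160314060266
crank 28.299867760836115 0.048712262069341726
```

```bash
cat >> h.py <<'E'
from scipy.spatial.transform import Rotation as Ro
FY=-12.65; FT=np.array([.591,.0245,0.])
RF=Ro.from_euler('z',FY,degrees=True).as_matrix()
def fixrot(yaw=0): # tool x = fixture x turned by yaw, tool y down
    R=Ro.from_euler('z',FY+yaw,degrees=True).as_matrix()
    return np.c_[R[:,0],[0,0,-1],R[:,1]]
def move(x,y,z,yaw=0):
    s=bot.read_state(); R0=np.array(s["tcp_rot"]); p=FT+RF@np.array([x,y,0])/1000; p[2]=z/1000
    print("shift",R0.T@(p-s["position"])*1000,"turn",np.degrees(Ro.from_matrix(R0.T@fixrot(yaw)).as_rotvec()))
def where():
    s=bot.read_state(); p=RF.T@(np.array(s["position"])-FT)*1000
    print("t",s["time_s"],"fix",p,"F(fix)",RF.T@np.array(s["force"]),"open",s["opening"])
E
python3 -c "
from h import *
where();move(60,-50,200)"
```

```text
t 0.15 fix [-497.2534  466.7063  213.6791] F(fix) [-0.0391  0.2368 -0.4751] open 0.9986496334075348
shift [ 614.6848   14.2354 -446.8377] turn [ 0.093  -6.8214 -0.0222]
```

jog_arm(motion=[615, 14, -447, 0, -6.8, 0, 615, 14, -447, 0, -6.8, 0, 615, 14, -447, 0, -6.8, 0, 615, 14, -447, 0, -6.8, 0, 615, 14, -447, 0, -6.8, 0, 615, 14, -447, 0, -6.8, 0, 615, 14, -447, 0, -6.8, 0, 615, 14, -447, 0, -6.8, 0, 615, 14, -447, 0, -6.8, 0, 615, 14, -447, 0, -6.8, 0, 615, 14, -447, 0, -6.8, 0, 615, 14, -447, 0, -6.8, 0, 615, 14, -447, 0, -6.8, 0, 615, 14, -447, 0, -6.8, 0, 615, 14, -447, 0, -6.8, 0, 615, 14, -447, 0, -6.8, 0], gripper=0)

```text
time_s: 2.15
position: [0.6382, -0.0354, 0.2006]
tcp_rot: [[0.976, -0.001, 0.217], [-0.217, 0.0, 0.976], [-0.001, -1.0, 0.0]]
force: [-0.2, -0.7, -0.0]
opening: 0.004
```

Run:
```python
from h import *
where(); s=bot.read_state(); p,d=bot.capture("wrist"); cv2.imwrite("pics/w1.png",p[:,:,::-1]); 
W=cam("wrist",s)
for n,x,y,z in (("pin",0,0,90),("post",-14.5,-40,80),("plate++",90,90,12),("plate-+",-160,90,12),("deck corner",-150,66.5,50),("deck near",-18,66.5,50)):
    print(n,proj(W,FT+RF@np.array([x,y,z])/1000))
print(bot.read_state()["tcp_rot"]); move(60,-50,110)
```

```text
t 2.15 fix [ 59.2125 -48.0916 200.6374] F(fix) [-0.0108 -0.7657 -0.0397] open 0.004222344487297727
pin [[388.6049 148.4553]]
post [[333.1739 127.4   ]]
plate++ [[461.9801 236.4689]]
plate-+ [[494.7078 -62.0502]]
deck corner [[483.0879 -70.4371]]
deck near [[463.4513 122.612 ]]
[[ 0.9761 -0.0003  0.2174]
 [-0.2174  0.0002  0.9761]
 [-0.0003 -1.      0.0001]]
shift [ 0.5596 90.7196 -1.7625] turn [-0.0053  0.0931 -0.0199]
```

View pics/w1.png

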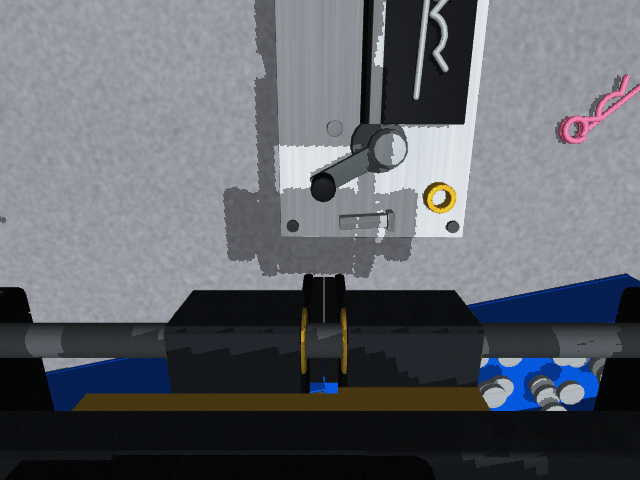

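The wrist view agrees: pin (389,148) and post (334,128) lie within 1 px of my fixture pose. Knob at (322,187). The clip is the grey one at (418,60). Descend on the +x side of the knob.

jog_arm(motion=[0, 45, -2, 0, 0, 0, 0, 88, -2, 0, 0, 0, 0, 88, -2, 0, 0, 0, -10, 88, -3, 0, 0, 0])

```text
time_s: 2.7
position: [0.6301, -0.0378, 0.1139]
tcp_rot: [[0.976, 0.003, 0.219], [-0.219, -0.001, 0.976], [0.003, -1.0, -0.0]]
force: [0.2, -0.6, 1.0]
opening: 0.006
```

Run:
```python
from h import *
where(); s=bot.read_state(); p,d=bot.capture("side"); cv2.imwrite("pics/s2.png",cv2.resize(p[120:330,150:430,::-1],None,fx=2.8,fy=2.8))
```

```text
t 2.7 fix [ 51.7849 -52.2297 113.9289] F(fix) [ 0.3588 -0.5759  0.9629] open 0.006438335414414902
```

View pics/s2.png

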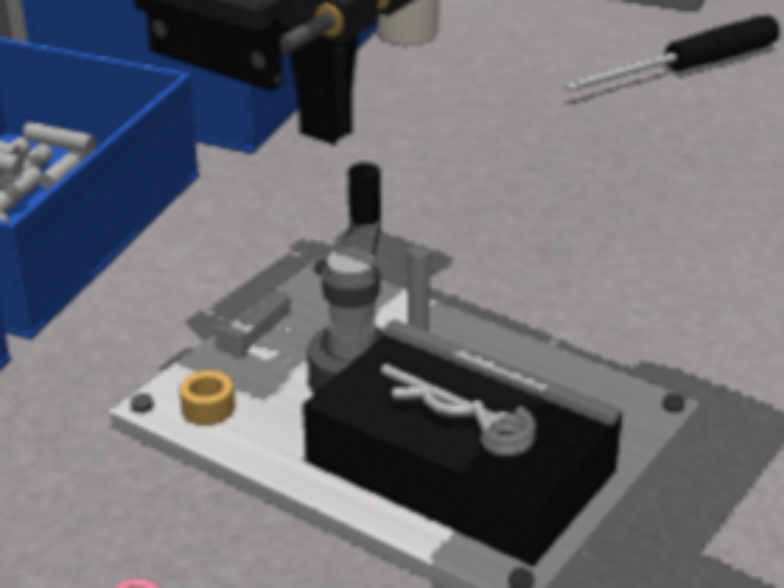

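jog_arm(motion=[-5, 3, 0, 0, 0, 0, -10, 3, 0, 0, 0, 0, -15, 3, 0, 0, 0, 0, -20, 3, -1, 0, 0, 0, -24, 3, -1, 0, 0, 0, -24, 3, -1, 0, 0, 0])

```text
time_s: 3.5
position: [0.6047, -0.0335, 0.1094]
tcp_rot: [[0.976, -0.0, 0.219], [-0.219, 0.0, 0.976], [-0.0, -1.0, 0.0]]
force: [-0.9, -0.1, -0.3]
opening: 0.005
```

Run:
```python
from h import *
where()
```

```text
t 3.5 fix [ 26.0564 -53.6132 109.3967] F(fix) [-0.8919 -0.3158 -0.3482] open 0.004614135980011782
```

jog_arm(motion=[-2, 0, 0, 0, 0, 0, -4, 0, 0, 0, 0, 0, -5, 0, 0, 0, 0, 0, -6, 0, 0, 0, 0, 0, -6, 0, 0, 0, 0, 0])

```text
time_s: 4.12
position: [0.5992, -0.0323, 0.1094]
tcp_rot: [[0.976, -0.0, 0.219], [-0.219, 0.0, 0.976], [-0.0, -1.0, -0.0]]
force: [0.7, 0.4, 0.4]
opening: 0.006
```

Run:
```python
from h import *
where(); s=bot.read_state(); p,d=bot.capture("top"); cv2.imwrite("pics/t3.png",cv2.resize(p[120:330,260:440,::-1],None,fx=2.85,fy=2.85))
p,d=bot.capture("wrist"); cv2.imwrite("pics/w3.png",p[:,:,::-1])
W=cam("wrist",s); print(proj(W,FT+RF@np.array([[0,-55,111],[-14.5,-40,80],[0,0,90]]).T.T.dot(np.eye(3))[0]/1000) if 0 else [proj(W,FT+RF@np.array(v)/1000) for v in ([0,-55,111],[-14.5,-40,80],[0,0,90],[0,0,81])])
```

```text
t 4.125 fix [ 20.3907 -53.6042 109.4208] F(fix) [0.584  0.5855 0.4152] open 0.0055188254481825655
[array([[318.4304, 248.9136]]), array([[346.9916, 204.7021]]), array([[424.3199, 235.892 ]]), array([[420.0949, 231.1324]])]
```

View pics/w3.png

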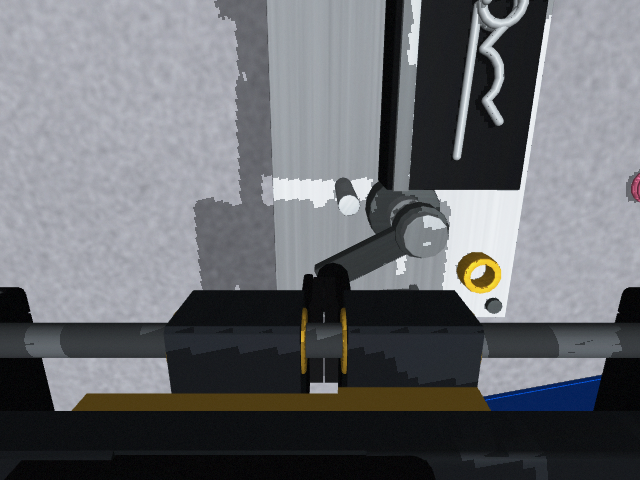

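View pics/t3.png

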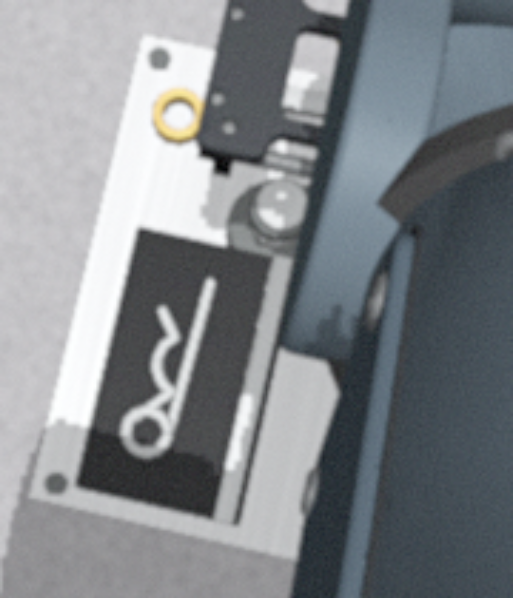

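Run:
```python
from h import *
s=bot.read_state(); W=cam("wrist",s)
for a in(0,5,10,15,20,28.5):
    r=np.radians(a); print(a,[55*np.sin(r),-55*np.cos(r)],proj(W,FT+RF@np.array([55*np.sin(r),-55*np.cos(r),111])/1000),"arm",proj(W,FT+RF@np.array([55*np.sin(r),-55*np.cos(r),81])/1000))
p=cv2.imread("pics/w3.png"); cv2.imwrite("pics/w3c.png",cv2.resize(p[180:340,260:460],None,fx=4,fy=4))
```

```text
0 [np.float64(0.0), np.float64(-55.0)] [[318.4489 248.5342]] arm [[319.1304 230.8905]]
5 [np.float64(4.793565851121199), np.float64(-54.790708395046)] [[318.9398 258.1556]] arm [[319.5487 239.2949]]
10 [np.float64(9.550649771681169), np.float64(-54.16442641567144)] [[320.2991 267.5589]] arm [[320.717  247.5262]]
15 [np.float64(14.235047480638642), np.float64(-53.12592044589876)] [[322.4977 276.6804]] arm [[322.6123 255.5272]]
20 [np.float64(18.81110788291178), np.float64(-51.68309414322496)] [[325.5016 285.4616]] arm [[325.2071 263.2451]]
28.5 [np.float64(26.243731814278462), np.float64(-48.334941196408096)] [[332.3472 299.4585]] arm [[331.1344 275.5784]]
```

View pics/w3c.png

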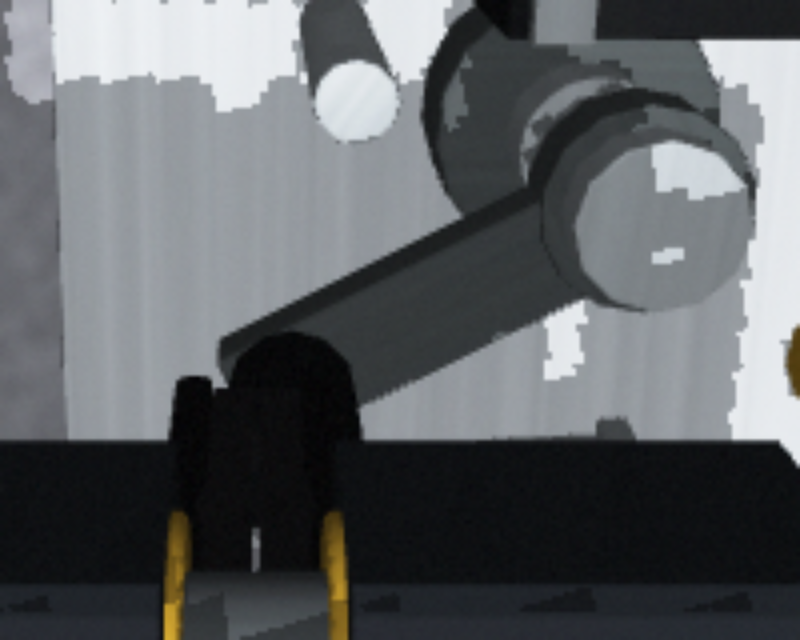

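Run:
```python
from h import *
S=cam("side")
q=lambda v:(proj(S,FT+RF@np.array(v)/1000)[0]-[150,120])*2.8
print("at s2 tip",q([51.8,-52.2,92]),"knob top",q([26.2,-48.3,111]))
print("now tip",q([20.4,-53.6,87.4]))
p,d=bot.capture("side"); cv2.imwrite("pics/s4.png",cv2.resize(p[120:330,150:430,::-1],None,fx=2.8,fy=2.8))
where()
```

```text
at s2 tip [329.9477 180.27  ] knob top [364.099  165.6066]
now tip [379.3823 203.6113]
t 4.275 fix [ 20.5501 -53.6207 109.4769] F(fix) [0.0303 0.4121 0.8753] open 0.0036536754676940123
```

View pics/s4.png

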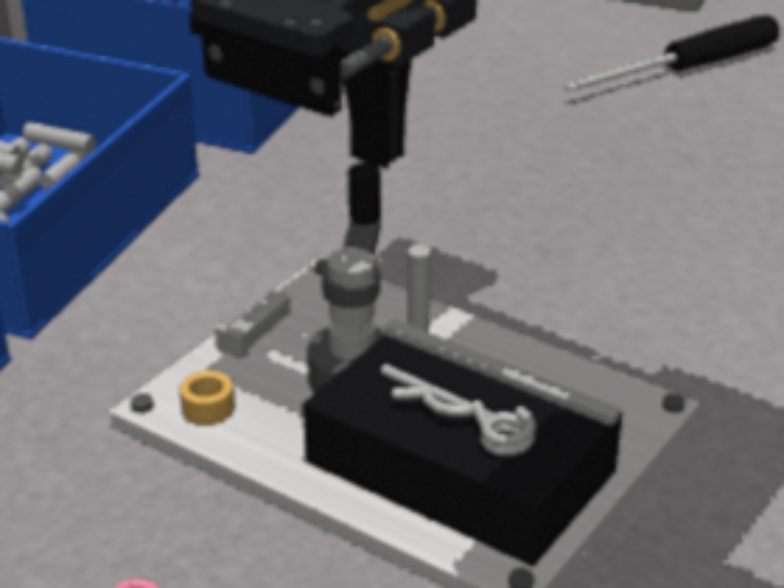

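Run:
```python
from h import *
S=cam("side"); K,P=S
q=lambda v:(proj(S,FT+RF@np.array(v)/1000)[0]-[150,120])*2.8
for z in (87,100,110,115): print(z,q([20.5,-53.6,z]))
p,d=bot.capture("side")
for (a,b) in ((378,120),(378,140),(378,150),(378,155),(364,175),(364,200),(364,215),(350,270)):
    u,v=a/2.8+150,b/2.8+120; z=d[int(round(v)),int(round(u))]
    X=P[:3,:3]@(np.array([(u-K[0,2])/K[0,0],-(v-K[1,2])/K[1,1],-1])*z)+P[:3,3]
    print((a,b),RF.T@(X-FT)*1000)
```

```text
87 [379.2335 204.2054]
100 [379.0515 182.9148]
110 [378.9091 166.258 ]
115 [378.8371 157.8366]
(378, 120) [ 12.7434 -42.1668 144.2356]
(378, 140) [ 13.5786 -43.1947 132.208 ]
(378, 150) [ 14.7513 -44.7757 125.3869]
(378, 155) [ 14.6173 -44.5468 122.634 ]
(364, 175) [ 21.2158 -41.193  110.3358]
(364, 200) [ 22.0702 -42.0352  94.6771]
(364, 215) [ 22.9914 -43.1009  84.6752]
(350, 270) [-6.0995  9.5853 89.2122]
```

jog_arm(motion=[15, -20, 0, 0, 0, 0, 25, -25, 0, 0, 0, 0, 25, -25, 0, 0, 0, 0, 25, -25, 0, 0, 0, 0], gripper=0.5)

```text
time_s: 4.82
position: [0.6225, -0.0375, 0.1336]
tcp_rot: [[0.976, -0.002, 0.219], [-0.219, 0.001, 0.976], [-0.002, -1.0, 0.0]]
force: [-0.4, 1.1, -0.2]
opening: 0.375
```

Run:
```python
from h import *
where()
p,d=bot.capture("side"); cv2.imwrite("pics/s5.png",cv2.resize(p[80:290,150:430,::-1],None,fx=2.8,fy=2.8)); np.save("pics/s5d.npy",d)
```

```text
t 4.825 fix [ 44.3577 -53.5943 133.6101] F(fix) [-0.6178  0.9638 -0.1837] open 0.37539586734177666
```

View pics/s5.png

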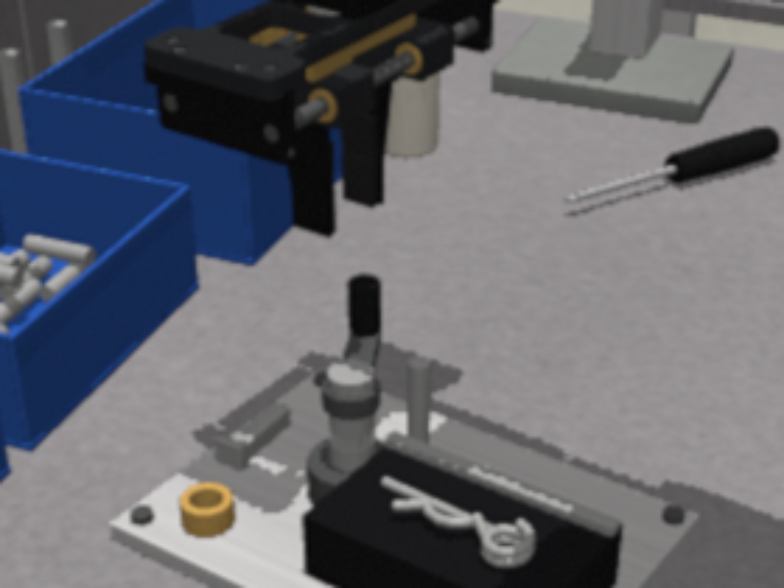

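Run:
```python
from h import *
S=cam("side"); K,P=S; d=np.load("pics/s5d.npy")
vv,uu=np.mgrid[80:180,230:300]; z=d[80:180,230:300]
X=np.stack([(uu-K[0,2])/K[0,0]*z,-(vv-K[1,2])/K[1,1]*z,-z],-1)@P[:3,:3].T+P[:3,3]
F=((X-FT)@RF)*1000
m=(z>0)&(F[...,2]>113)&(abs(F[...,0]-44)<30)&(abs(F[...,1]+53)<70)
for y0 in range(-100,10,5):
    k=m&(F[...,1]>=y0)&(F[...,1]<y0+5)
    if k.sum()>3: print(y0,k.sum(),"zmin",np.sort(F[...,2][k])[:3],"x",np.percentile(F[...,0][k&(F[...,2]<150)],[3,97]) if (k&(F[...,2]<150)).any() else "")
```

```text
-100 4 zmin [234.1957 234.5073 234.6506] x 
-90 21 zmin [196.6899 197.7317 200.9644] x 
-85 61 zmin [170.644  176.3338 181.3923] x 
-80 136 zmin [140.3658 140.9986 142.1321] x [34.1636 38.2729]
-75 370 zmin [140.325  140.3591 140.8728] x [34.6231 56.0577]
-70 274 zmin [140.6263 140.8946 141.2661] x [36.6674 55.1607]
-65 42 zmin [220.6292 222.6262 225.1204] x 
-60 43 zmin [223.2797 226.1099 226.7739] x 
-55 52 zmin [221.4998 226.3783 226.604 ] x 
-50 50 zmin [223.5411 227.0172 227.3406] x 
-45 74 zmin [221.8962 223.6545 226.9998] x 
-40 152 zmin [140.2575 141.7385 143.8343] x [36.7615 37.3441]
-35 206 zmin [140.7302 141.8956 144.3771] x [35.3586 45.9422]
-30 474 zmin [141.459  141.5132 141.5691] x [34.6648 56.1292]
-25 233 zmin [163.6126 165.13   169.4258] x 
-20 111 zmin [191.2611 193.3563 194.7766] x 
-15 78 zmin [206.8374 207.3756 208.6498] x 
-10 89 zmin [206.8977 208.0191 208.6095] x 
-5 147 zmin [214.7606 214.9912 215.825 ] x 
0 41 zmin [222.1305 226.2598 226.877 ] x 
5 28 zmin [224.3176 225.6042 225.6795] x
```

The side view and depth show the real fingertips about 7 mm behind the reported TCP. The description puts them 22 mm ahead, so my first push passed above the knob without touching it. Plate, pin and knob heights agree, so from here I use the measured tip offset. Close, back off and go lower.

jog_arm(motion=[11, 0, 2, 0, 0, 0, 11, 25, 2, 0, 0, 0, 11, 50, 2, 0, 0, 0, 11, 50, 2, 0, 0, 0, 11, 50, 2, 0, 0, 0], gripper=0)

```text
time_s: 5.5
position: [0.6356, -0.0384, 0.085]
tcp_rot: [[0.976, 0.001, 0.219], [-0.219, -0.0, 0.976], [0.001, -1.0, -0.0]]
force: [1.9, 0.2, -0.4]
opening: 0.046
```

```bash
cat >> h.py <<'E'
def tipside(name,r=None):
    S=cam("side"); K,P=S; st=bot.read_state(); t=RF.T@(np.array(st["position"])-FT)*1000
    p,d=bot.capture("side"); cv2.imwrite(f"pics/{name}.png",cv2.resize(p[80:290,150:430,::-1],None,fx=2.8,fy=2.8))
    c=proj(S,st["position"])[0]; u0,v0=int(c[0]),int(c[1])
    vv,uu=np.mgrid[max(0,v0-70):v0+20,u0-40:u0+40]; z=d[vv,uu]
    X=np.stack([(uu-K[0,2])/K[0,0]*z,-(vv-K[1,2])/K[1,1]*z,-z],-1)@P[:3,:3].T+P[:3,3]
    F=((X-FT)@RF)*1000
    m=(z>0)&(abs(F[...,0]-t[0])<14)&(abs(F[...,1]-t[1])<25)&(F[...,2]>t[2]-5)&(p[vv,uu].max(-1)<60)
    where(); print("lowest dark z",np.sort(F[...,2][m])[:5],"y",np.percentile(F[...,1][m],[2,98]))
E
python3 -c "
from h import *
tipside('s6')"
```

```text
t 5.55 fix [ 57.5483 -51.5474  85.4357] F(fix) [0.0619 0.13   0.1879] open 0.02308538312334015
lowest dark z [90.9614 91.8368 91.9892 92.2706 92.5004] y [-62.4411 -27.4443]
```

View pics/s6.png

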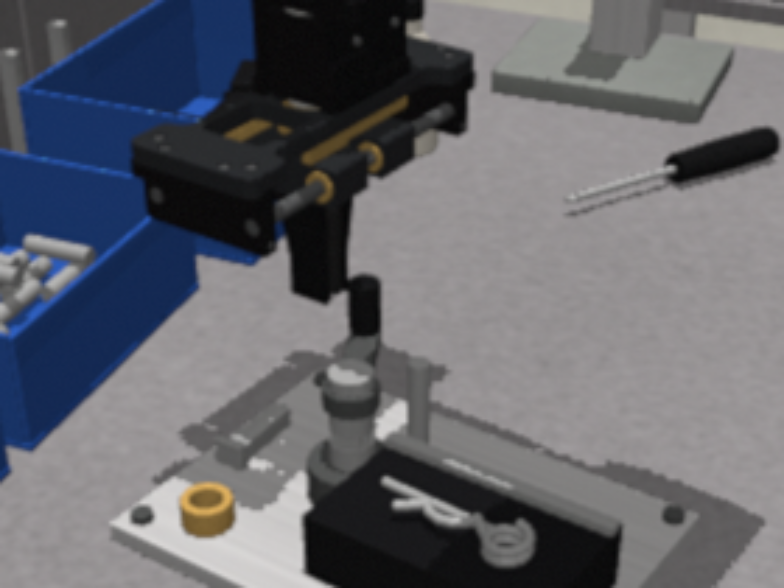

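jog_arm(motion=[-7, 1, 0, 0, 0, 0, -14, 2, 0, 0, 0, 0, -21, 2, -1, 0, 0, 0, -27, 2, -2, 0, 0, 0, -33, 2, -2, 0, 0, 0, -33, 2, -2, 0, 0, 0])

```text
time_s: 6.3
position: [0.6012, -0.033, 0.0825]
tcp_rot: [[0.976, -0.001, 0.219], [-0.219, 0.0, 0.976], [-0.001, -1.0, -0.0]]
force: [-0.7, -1.8, -0.5]
opening: 0.008
```

```bash
python3 -c "
from h import *
tipside('s7')"
```

```text
t 6.35 fix [ 22.7325 -53.5609  82.3577] F(fix) [ 0.6036 -1.0676  0.4192] open 0.005650822274031164
lowest dark z [89.189  89.8692 89.9661 90.7057 90.8032] y [-62.8051 -29.4875]
```

View pics/s7.png

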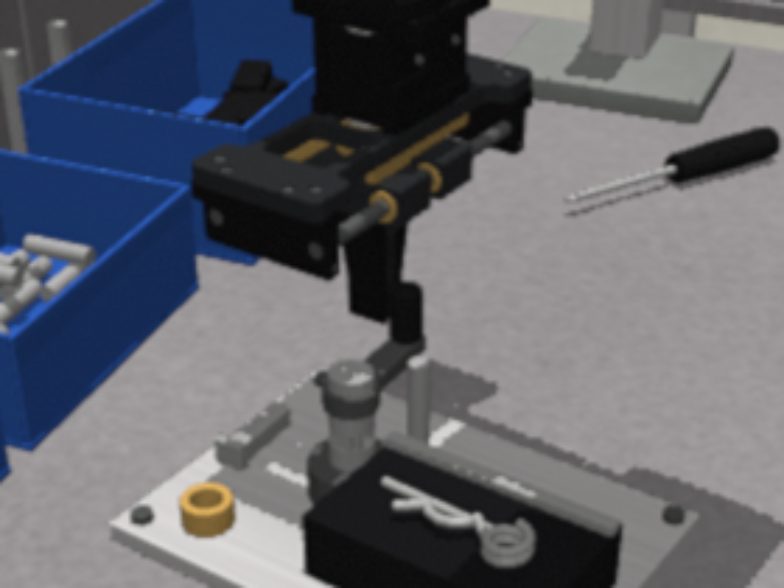

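The knob is moving, now at (407,310) in the crop with the arm nearly on the post. Finish in fine steps while watching the force.

jog_arm(motion=[-1.5, 0, 0, 0, 0, 0, -3, 0, 0, 0, 0, 0, -3.5, 0, 0, 0, 0, 0, -3.5, 0, 0, 0, 0, 0])

```text
time_s: 6.85
position: [0.5987, -0.0323, 0.0824]
tcp_rot: [[0.976, -0.0, 0.219], [-0.219, -0.0, 0.976], [-0.0, -1.0, -0.0]]
force: [0.8, -3.7, -0.2]
opening: 0.003
```

jog_arm(motion=[-0.7, 0, 0, 0, 0, 0, -0.7, 0, 0, 0, 0, 0])

```text
time_s: 7.1
position: [0.598, -0.032, 0.0824]
tcp_rot: [[0.976, -0.0, 0.219], [-0.219, 0.0, 0.976], [-0.0, -1.0, 0.0]]
force: [0.7, -1.4, -0.1]
opening: 0.005
```

jog_arm(motion=[-0.7, 0, 0, 0, 0, 0, -0.7, 0, 0, 0, 0, 0])

```text
time_s: 7.35
position: [0.5975, -0.0319, 0.0824]
tcp_rot: [[0.976, 0.0, 0.219], [-0.219, -0.0, 0.976], [0.0, -1.0, -0.0]]
force: [1.4, -2.5, -0.9]
opening: 0.007
```

jog_arm(motion=[-0.7, 0, 0, 0, 0, 0, -0.7, 0, 0, 0, 0, 0])

```text
time_s: 7.6
position: [0.5974, -0.0319, 0.0825]
tcp_rot: [[0.976, 0.002, 0.219], [-0.219, -0.0, 0.976], [0.002, -1.0, -0.0]]
force: [3.2, -3.8, -1.8]
opening: 0.002
```

jog_arm(motion=[-0.7, 0, 0, 0, 0, 0, -0.7, 0, 0, 0, 0, 0])

```text
time_s: 7.85
position: [0.5973, -0.0319, 0.0826]
tcp_rot: [[0.976, 0.003, 0.219], [-0.219, -0.001, 0.976], [0.003, -1.0, 0.0]]
force: [4.0, -3.1, -2.4]
opening: 0.003
```

```bash
python3 -c "
from h import *
tipside('s8');C=cam('wrist',bot.read_state())
p,d=bot.capture('wrist');cv2.imwrite('pics/w8.png',p[:,:,::-1])
for v in ([0,-55,81],[0,-63,81],[8,-30,81],[-8,-30,81],[-14.5,-40,80]): print(v,proj(C,FT+RF@np.array(v)/1000))"
```

```text
t 7.9 fix [ 18.5198 -53.6858  82.5995] F(fix) [ 5.2957 -1.6263 -2.8742] open 0.0044575951752810076
lowest dark z [78.4934 79.3066 79.6387 79.8602 80.1893] y [-62.6115 -29.2891]
[0, -55, 81] [[318.6967 250.5213]]
[0, -63, 81] [[301.9596 250.5397]]
[8, -30, 81] [[370.4203 266.0932]]
[-8, -30, 81] [[371.5926 234.4323]]
[-14.5, -40, 80] [[350.5255 220.5831]]
```

View pics/w8.png

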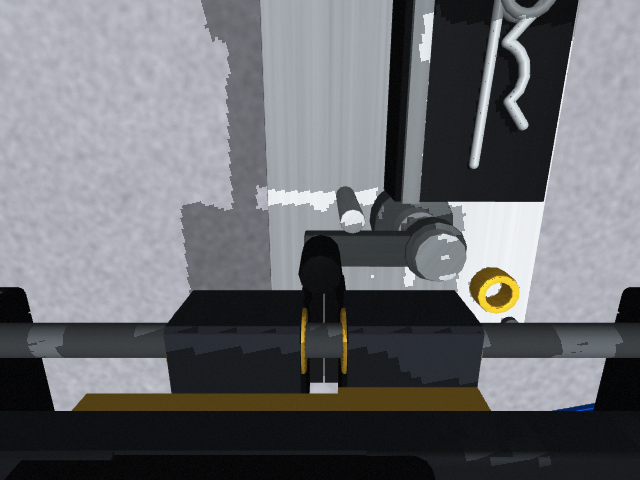

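Position stopped at x = 18.5 mm in the fixture with the force rising. That is exactly knob radius plus half a finger, and the arm is square and touching the post in view. The crank is on its stop. Back off, rise, and look at the clip.

jog_arm(motion=[10, 0, 0, 0, 0, 0, 20, -40, 0, 0, 0, 0, 20, -90, 0, 0, 0, 0, -35, -90, 30, 0, 0, 0, -90, -90, 80, 0, 0, 0, -90, -90, 88, 0, 0, 0, -90, -90, 88, 0, 0, 0, -90, -90, 88, 0, 0, 0], gripper=0.7)

```text
time_s: 8.95
position: [0.5288, 0.0734, 0.1725]
tcp_rot: [[0.976, 0.001, 0.22], [-0.22, -0.0, 0.976], [0.001, -1.0, -0.0]]
force: [0.9, -0.0, -0.0]
opening: 0.69
```

```bash
python3 -c "
from h import *
where();C=cam('wrist',bot.read_state())
p,d=bot.capture('wrist');cv2.imwrite('pics/w9.png',p[:,:,::-1])
for v in ([-150,-2.8,54.5],[-18,-2.8,54.5],[-18,66.5,50],[-150,66.5,50]): print(v,proj(C,FT+RF@np.array(v)/1000))"
```

```text
t 8.95 fix [-71.387   34.072  172.5003] F(fix) [ 0.8591  0.1573 -0.0302] open 0.689974643574318
[-150, -2.8, 54.5] [[271.2965 120.2158]]
[-18, -2.8, 54.5] [[277.7768 286.9495]]
[-18, 66.5, 50] [[361.0615 284.5971]]
[-150, 66.5, 50] [[365.8985 120.1179]]
```

View pics/w9.png

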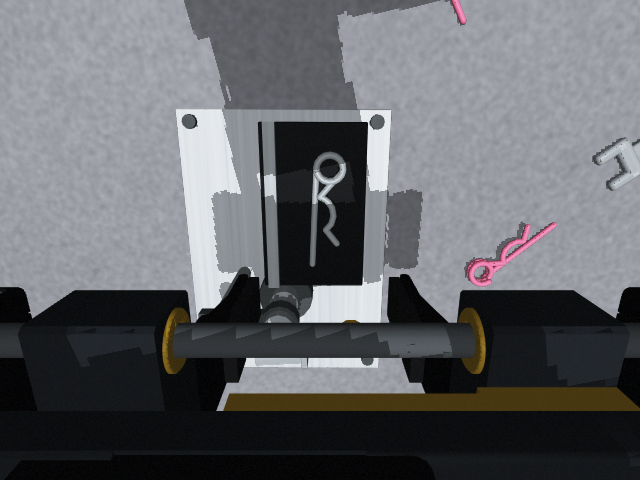

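Run:
```python
from h import *
s=bot.read_state();C=cam('wrist',s)
p=cv2.imread('pics/w9.png'); g=p.min(2)
m=((g>75)*255).astype(np.uint8); R=np.zeros_like(m); R[125:280,283:360]=255; m&=R
n,l,st,_=cv2.connectedComponentsWithStats(m); print(st[1:])
cv2.imwrite('pics/w9c.png',cv2.resize(p[120:290,250:390],None,fx=3.4,fy=3.4,interpolation=cv2.INTER_CUBIC))
F=lambda uv,z:(RF.T@(ray(C,uv,z)[0]-FT))*1000
print("coil",F([329,168],.066),F([329,168],.058)); a=F([312.2,264],.0525); b=F([314.5,185],.0525); print(a,b,np.degrees(np.arctan2(a[1]-b[1],a[0]-b[0])))
```

```text
[[ 310  152   36  115 1510]]
coil [-116.7663   38.7969   66.    ] [-115.8381   38.9129   58.    ]
[-37.462   25.4313  52.5   ] [-102.2749   27.8818   52.5   ] -2.1652766698464787
```

View pics/w9c.png

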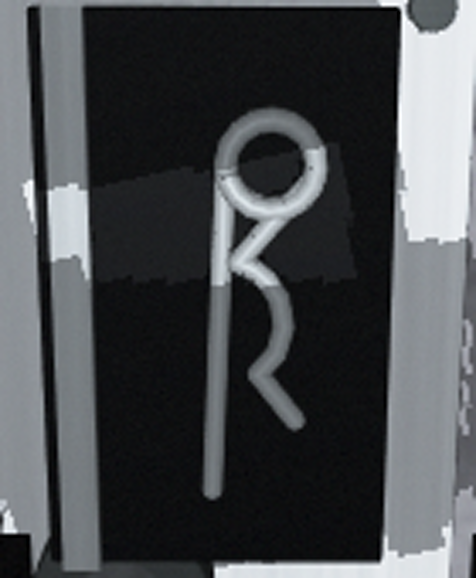

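Crop: coil centre and leg tip give a coil at fixture (-116.5, 39) and a clip yaw of about -2.5°. Descend over the coil in two stages.

jog_arm(motion=[-45, 0, 5, 0, 2.5, 0, -45, 50, 5, 0, 2.5, 0, -45, 95, 5, 0, 2.5, 0, -45, 95, 5, 0, 2.5, 0, -45, 95, 5, 0, 2.5, 0], gripper=0.5)

```text
time_s: 9.62
position: [0.4861, 0.0881, 0.0782]
tcp_rot: [[0.965, 0.001, 0.263], [-0.263, -0.0, 0.965], [0.001, -1.0, 0.0]]
force: [0.8, 0.7, 0.7]
opening: 0.501
```

```bash
python3 -c "
from h import *
tipside('s10')
p,d=bot.capture('wrist');cv2.imwrite('pics/w10.png',p[:,:,::-1])"
```

```text
t 9.675 fix [-115.9356   39.2757   78.7523] F(fix) [-0.4047 -0.2373 -0.1273] open 0.5017065771434788
lowest dark z [85.4558 85.7811 85.8324 86.3259 86.4536] y [14.2345 63.6697]
```

View pics/s10.png

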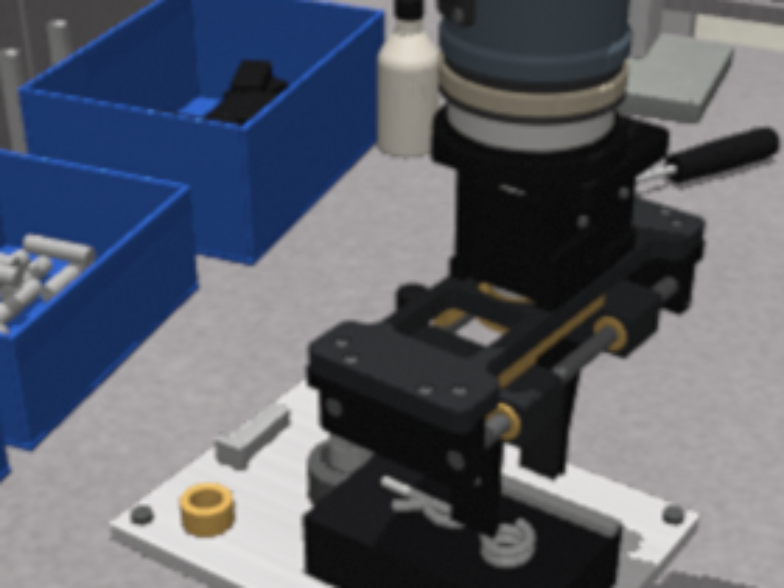

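View pics/w10.png

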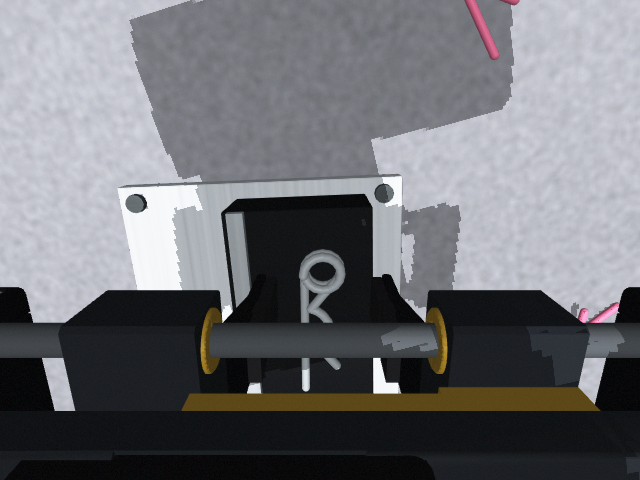

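The jaws straddle the coil (322,271 in the wrist view) and the tips are at about z 85. Go down 28 mm and close.

jog_arm(motion=[0, 14, 0, 0, 0, 0, 0, 22, 0, 0, 0, 0, 0, 28, 0, 0, 0, 0, 0, 28, 0, 0, 0, 0])

```text
time_s: 10.22
position: [0.4842, 0.0888, 0.0488]
tcp_rot: [[0.965, -0.001, 0.262], [-0.262, 0.0, 0.965], [-0.001, -1.0, -0.0]]
force: [-0.6, -0.7, 0.7]
opening: 0.5
```

jog_arm(motion=[0, 0, 0, 0, 0, 0, 0, 0, 0, 0, 0, 0, 0, 0, 0, 0, 0, 0, 0, 0, 0, 0, 0, 0, 0, 0, 0, 0, 0, 0], gripper=0.1)

```text
time_s: 10.85
position: [0.4848, 0.0888, 0.0496]
tcp_rot: [[0.965, 0.0, 0.262], [-0.262, 0.0, 0.965], [0.0, -1.0, 0.0]]
force: [-0.2, 0.1, 1.0]
opening: 0.271
```

```bash
python3 -c "
from h import *
tipside('s11')
p,d=bot.capture('wrist');cv2.imwrite('pics/w11.png',p[:,:,::-1])
p,d=bot.capture('top');cv2.imwrite('pics/t11.png',p[120:340,240:440,::-1].repeat(2,0).repeat(2,1))"
```

```text
t 10.9 fix [-117.6985   39.4623   49.6274] F(fix) [-1.1672 -0.1777  1.9524] open 0.2735543409436295
lowest dark z [46.5845 46.6691 47.2738 47.3903 47.4511] y [19.4303 64.0802]
```

View pics/s11.png

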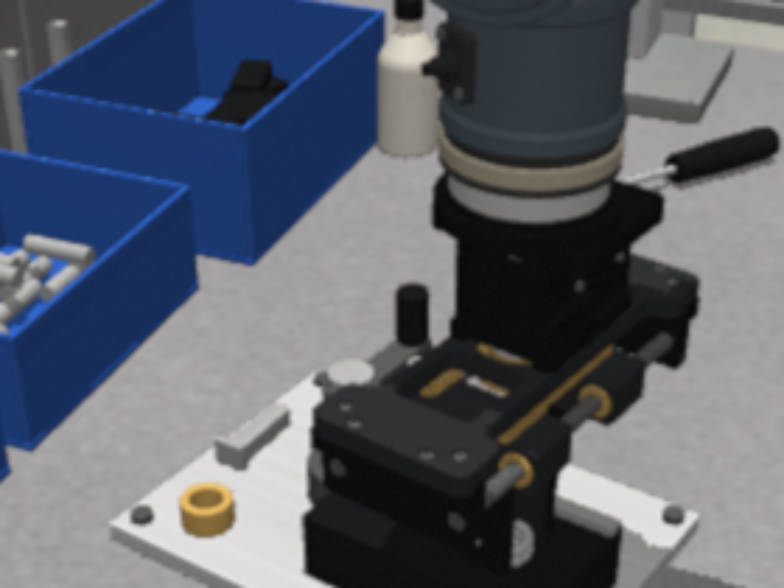

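View pics/w11.png

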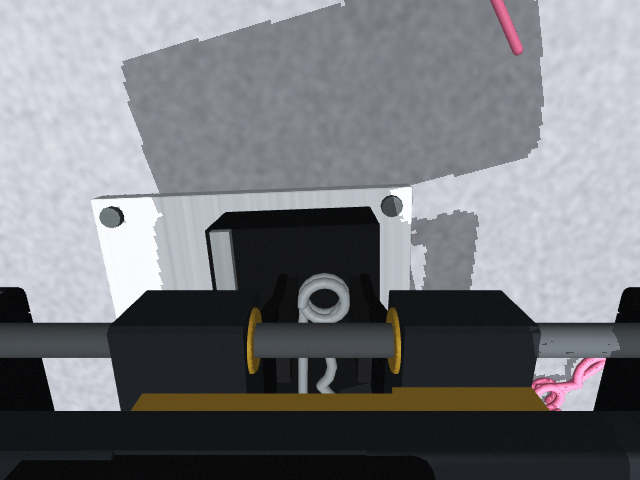

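jog_arm(motion=[0, 0, 0, 0, 0, 0, 0, 0, 0, 0, 0, 0])

```text
time_s: 11.25
position: [0.4848, 0.0888, 0.0496]
tcp_rot: [[0.965, 0.0, 0.262], [-0.262, -0.0, 0.965], [0.0, -1.0, 0.0]]
force: [0.5, 0.2, 3.0]
opening: 0.273
```

```bash
python3 -c "
from h import *
where()
p,d=bot.capture('wrist');cv2.imwrite('pics/w12.png',cv2.resize(p[180:420,220:420,::-1],None,fx=2.5,fy=2.5))"
```

```text
t 11.25 fix [-117.6598   39.477    49.6304] F(fix) [0.427  0.343  3.0158] open 0.2729980047638242
```

View pics/w12.png

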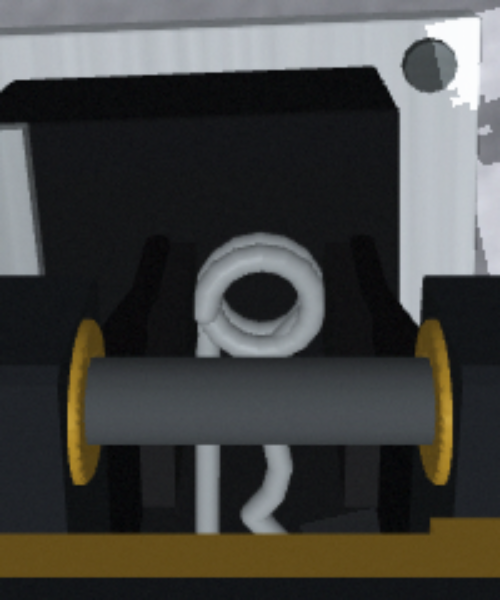

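Opening stopped at 0.273 (about 24 mm), so the coil is gripped. Turn the clip parallel and carry it to the fence.

jog_arm(motion=[0.3, 0, -6, 0, -1, 0, 0.6, 0, -13, 0, -2, 0, 0.9, 0, -20, 0, -2.5, 0, 1.2, 0, -26, 0, -2.5, 0, 1.2, 0, -27, 0, -2.5, 0, 1.2, 0, -27, 0, -2.5, 0])

```text
time_s: 12.05
position: [0.4788, 0.0618, 0.0496]
tcp_rot: [[0.976, 0.0, 0.22], [-0.22, -0.0, 0.976], [0.0, -1.0, -0.0]]
force: [-0.2, 1.6, 5.6]
opening: 0.274
```

```bash
python3 -c "
from h import *
where();C=cam('wrist',bot.read_state())
p,d=bot.capture('wrist');cv2.imwrite('pics/w13.png',cv2.resize(p[180:420,220:420,::-1],None,fx=2.5,fy=2.5))
p,d=bot.capture('side');cv2.imwrite('pics/s13.png',cv2.resize(p[180:330,220:400,::-1],None,fx=4,fy=4))"
```

```text
t 12.05 fix [-117.6538   11.8147   49.5847] F(fix) [-0.5391  1.5568  5.6255] open 0.2741609467889281
```

View pics/w13.png

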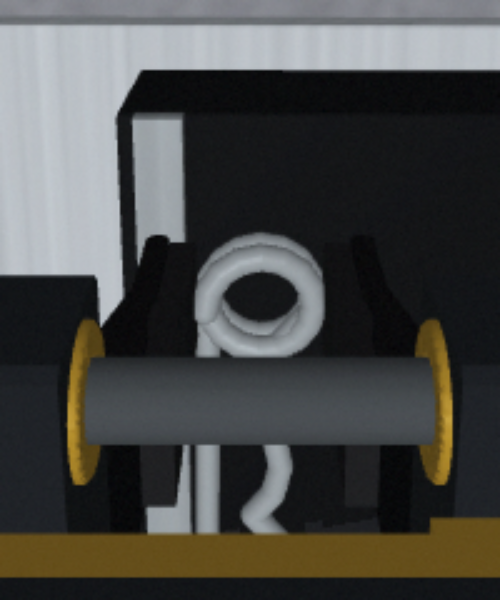

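View pics/s13.png

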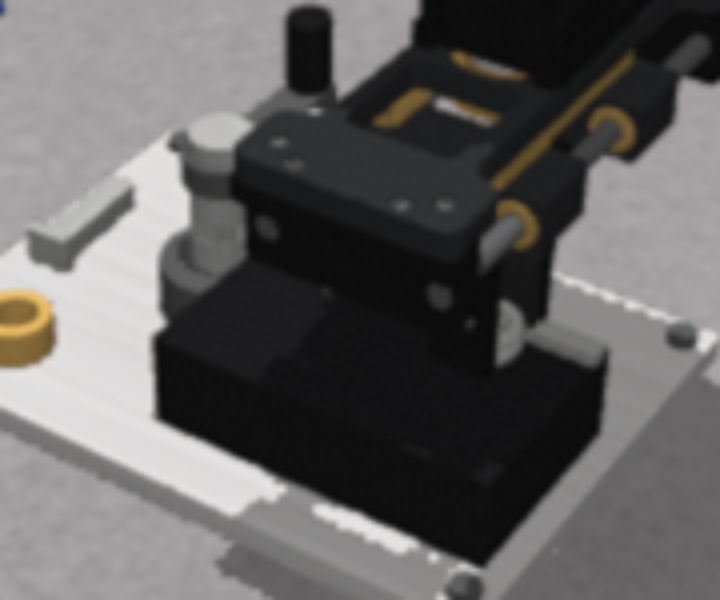

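jog_arm(motion=[0, -0.5, -0.8, 0, 0, 0, 0, -0.5, -1.5, 0, 0, 0, 0, -0.5, -1.5, 0, 0, 0])

```text
time_s: 12.52
position: [0.4781, 0.0607, 0.0496]
tcp_rot: [[0.976, -0.001, 0.219], [-0.219, -0.0, 0.976], [-0.001, -1.0, -0.0]]
force: [1.2, 0.2, -0.4]
opening: 0.27
```

jog_arm(motion=[0, 0, -0.7, 0, 0, 0, 0, 0, -0.7, 0, 0, 0])

```text
time_s: 12.78
position: [0.478, 0.0603, 0.0498]
tcp_rot: [[0.976, -0.001, 0.219], [-0.219, 0.0, 0.976], [-0.001, -1.0, -0.0]]
force: [0.6, 1.9, -0.9]
opening: 0.274
```

```bash
python3 -c "
from h import *
where();s=bot.read_state();C=cam('wrist',s)
p,d=bot.capture('wrist');cv2.imwrite('pics/w14.png',cv2.resize(p[180:420,220:420,::-1],None,fx=2.5,fy=2.5))
q=lambda v:(proj(C,FT+RF@np.array(v)/1000)[0]-[220,180])*2.5
print(q([-150,-2.8,54.5]),q([-100,-2.8,54.5]),'coil top home y10',q([-117.6,10,66]),q([-117.6,-2.5,58]),'leg',q([-95,-2.5,52.5]),q([-95,2.5,52.5]))"
```

```text
t 12.775 fix [-118.07     10.2091   49.7995] F(fix) [ 0.1443  2.0175 -0.879 ] open 0.2742894245215394
[181.3672 117.3571] [187.4956 363.5837] coil top home y10 [252.2381 308.9672] [185.6698 289.3952] leg [190.2765 380.7586] [215.3545 380.7358]
```

View pics/w14.png

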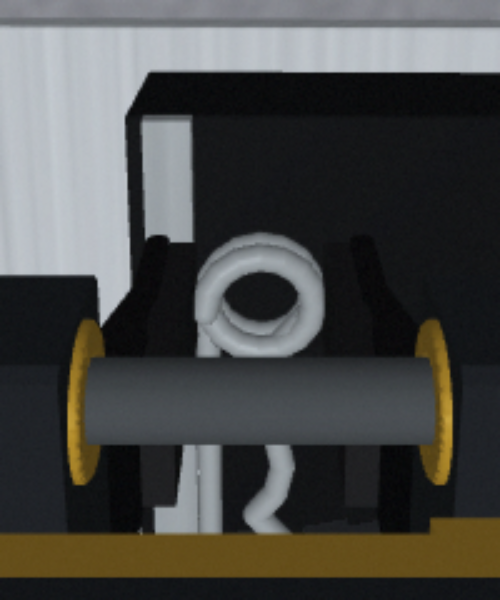

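The leg lies against the fence (leg edge at 198 px, fence edge at 197 px in the crop) with about 2 N sideways. Slide along +x until the tip nears the pin.

jog_arm(motion=[4, 0, 0, 0, 0, 0, 9, 0, 0, 0, 0, 0, 14, 0, 0, 0, 0, 0, 18, 0, 0, 0, 0, 0, 20, 0, 0, 0, 0, 0, 20, 0, 0, 0, 0, 0])

```text
time_s: 13.58
position: [0.4983, 0.0558, 0.05]
tcp_rot: [[0.976, 0.001, 0.219], [-0.219, -0.0, 0.976], [0.001, -1.0, 0.0]]
force: [-0.3, 1.6, -0.8]
opening: 0.27
```

```bash
python3 -c "
from h import *
where();s=bot.read_state()
p,d=bot.capture('top');cv2.imwrite('pics/t15.png',cv2.resize(p[150:310,270:430,::-1],None,fx=3.6,fy=3.6,interpolation=cv2.INTER_CUBIC))
p,d=bot.capture('side');cv2.imwrite('pics/s15.png',cv2.resize(p[180:330,220:400,::-1],None,fx=4,fy=4))"
```

```text
t 13.575 fix [-97.2727  10.1986  49.9672] F(fix) [-0.669   1.4936 -0.7694] open 0.2704444724348451
```

View pics/t15.png

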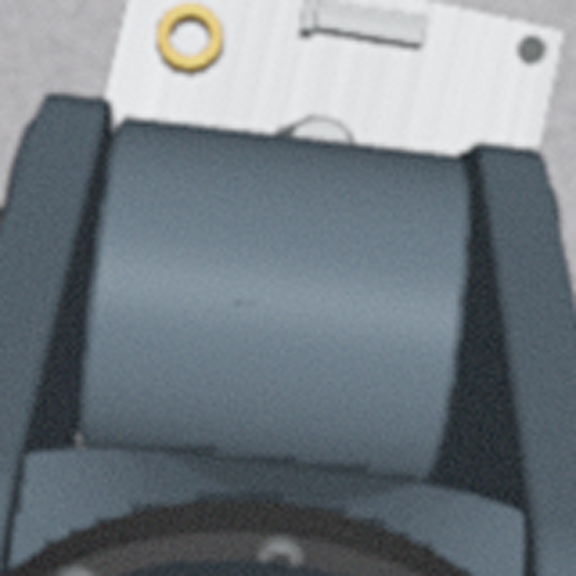

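View pics/s15.png

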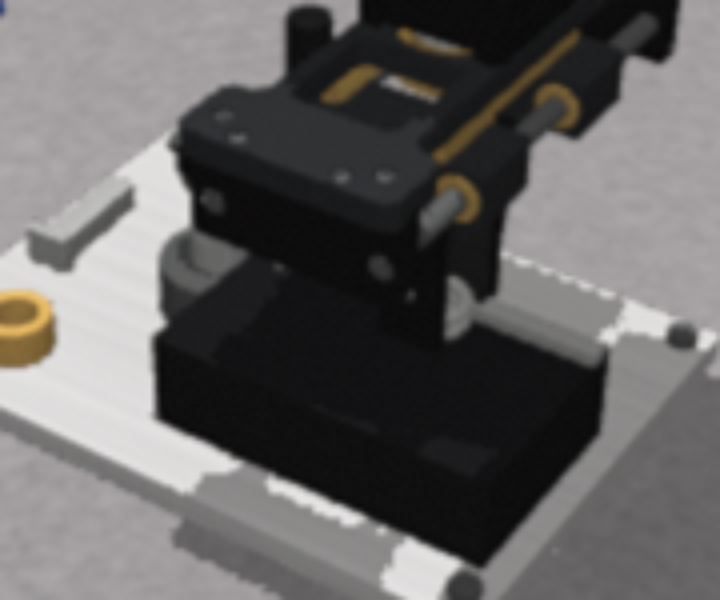

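jog_arm(motion=[2, 0, 0, 0, 0, 0, 4, 0, 0, 0, 0, 0, 6, 0, 0, 0, 0, 0, 8, 0, 0, 0, 0, 0, 8, 0, 0, 0, 0, 0])

```text
time_s: 14.3
position: [0.5061, 0.054, 0.05]
tcp_rot: [[0.976, 0.001, 0.219], [-0.219, -0.0, 0.976], [0.001, -1.0, 0.0]]
force: [-0.6, 2.1, -0.8]
opening: 0.274
```

jog_arm(motion=[2, 0, 0, 0, 0, 0, 4, 0, 0, 0, 0, 0, 6, 0, 0, 0, 0, 0, 8, 0, 0, 0, 0, 0, 8, 0, 0, 0, 0, 0])

```text
time_s: 14.92
position: [0.514, 0.0522, 0.05]
tcp_rot: [[0.976, 0.001, 0.219], [-0.219, -0.0, 0.976], [0.001, -1.0, 0.0]]
force: [0.2, 1.6, -0.6]
opening: 0.269
```

```bash
python3 -c "
from h import *
where()
p,d=bot.capture('wrist');cv2.imwrite('pics/w16.png',cv2.resize(p[180:420,220:420,::-1],None,fx=2.5,fy=2.5))"
```

```text
t 14.925 fix [-81.2347  10.194   50.0067] F(fix) [-0.1272  1.6332 -0.5855] open 0.2694175093652136
```

View pics/w16.png

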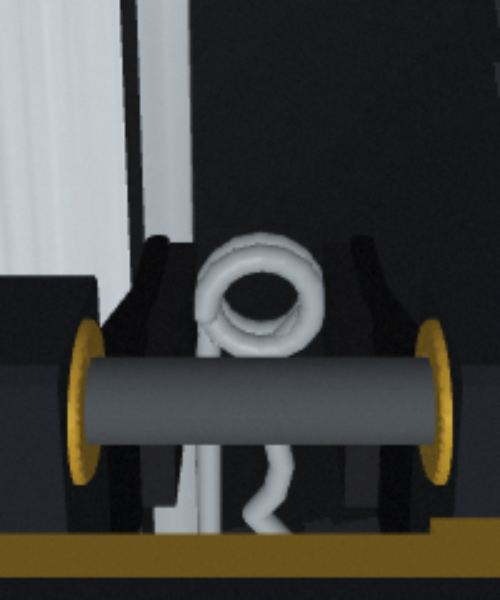

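No force and the tip is at about the pin's axis, so the leg has entered the hole. Continue.

jog_arm(motion=[2.5, 0, 0, 0, 0, 0, 5, 0, 0, 0, 0, 0, 7.5, 0, 0, 0, 0, 0, 10, 0, 0, 0, 0, 0, 12.5, 0, 0, 0, 0, 0, 15, 0, 0, 0, 0, 0, 15, 0, 0, 0, 0, 0])

```text
time_s: 15.85
position: [0.5288, 0.0489, 0.05]
tcp_rot: [[0.976, 0.001, 0.219], [-0.219, -0.0, 0.976], [0.001, -1.0, 0.0]]
force: [0.4, 1.3, 0.3]
opening: 0.273
```

jog_arm(motion=[2, 0, 0, 0, 0, 0, 4, 0, 0, 0, 0, 0, 6, 0, 0, 0, 0, 0, 6, 0, 0, 0, 0, 0])

```text
time_s: 16.35
position: [0.5343, 0.0476, 0.05]
tcp_rot: [[0.976, 0.001, 0.219], [-0.219, -0.0, 0.976], [0.001, -1.0, 0.0]]
force: [0.2, 0.9, -0.5]
opening: 0.274
```

jog_arm(motion=[2, 0, 0, 0, 0, 0, 4, 0, 0, 0, 0, 0, 4, 0, 0, 0, 0, 0])

```text
time_s: 16.73
position: [0.5347, 0.0476, 0.0496]
tcp_rot: [[0.976, -0.007, 0.219], [-0.219, 0.001, 0.976], [-0.007, -1.0, -0.0]]
force: [-5.6, 3.2, 2.6]
opening: 0.271
```

```bash
python3 -c "
from h import *
where()
p,d=bot.capture('side');cv2.imwrite('pics/s17.png',cv2.resize(p[180:330,220:400,::-1],None,fx=4,fy=4))"
```

```text
t 16.725 fix [-59.9791  10.1626  49.6187] F(fix) [-6.1613  1.9025  2.5904] open 0.2710525896746652
```

View pics/s17.png

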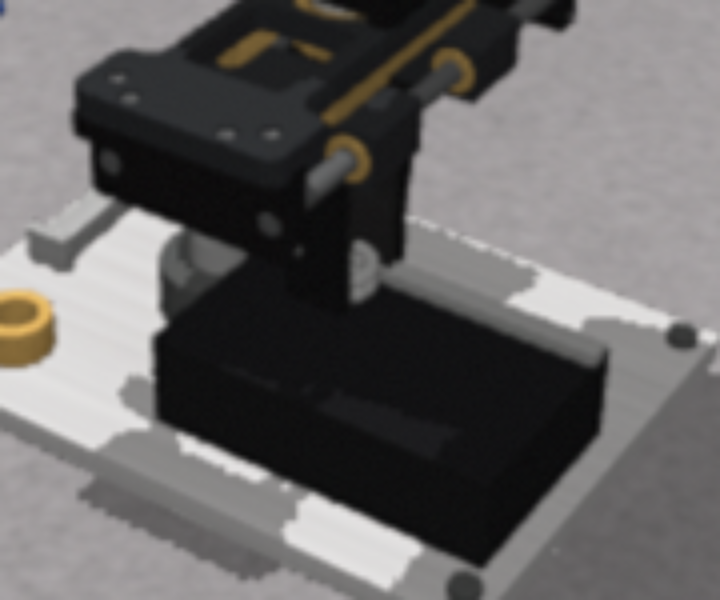

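Contact at coil x = -60 with 6 N, about where the flared nose should meet the pin. Push on in steps.

jog_arm(motion=[1, 0, 0, 0, 0, 0, 2, 0, 0, 0, 0, 0, 2, 0, 0, 0, 0, 0])

```text
time_s: 17.15
position: [0.5348, 0.0475, 0.0496]
tcp_rot: [[0.976, -0.01, 0.219], [-0.219, 0.002, 0.976], [-0.01, -1.0, -0.001]]
force: [-7.3, 3.4, 5.3]
opening: 0.273
```

jog_arm(motion=[1, 0, 0, 0, 0, 0, 2, 0, 0, 0, 0, 0, 2, 0, 0, 0, 0, 0])

```text
time_s: 17.52
position: [0.535, 0.0475, 0.0496]
tcp_rot: [[0.976, -0.014, 0.219], [-0.219, 0.002, 0.976], [-0.014, -1.0, -0.001]]
force: [-9.1, 4.2, 8.7]
opening: 0.274
```

```bash
python3 -c "
from h import *
where()
p,d=bot.capture('wrist');cv2.imwrite('pics/w18.png',cv2.resize(p[180:420,220:420,::-1],None,fx=2.5,fy=2.5))"
```

```text
t 17.525 fix [-59.7129  10.1632  49.5976] F(fix) [-9.7549  2.0786  8.7295] open 0.2742549498234349
```

View pics/w18.png

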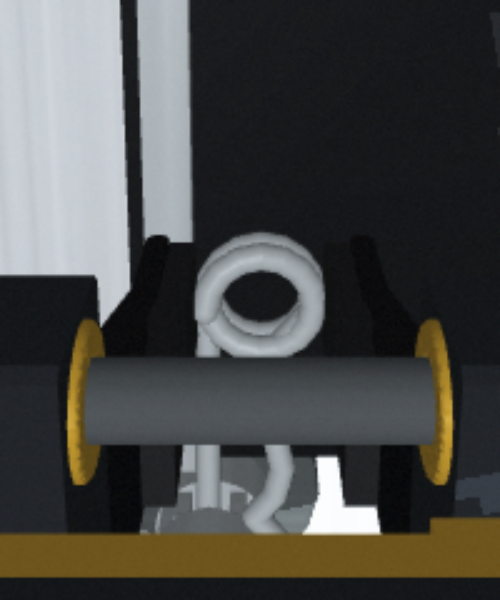

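jog_arm(motion=[1.5, -0.5, 0, 0, 0, 0, 3, -0.5, 0, 0, 0, 0, 3, -0.5, 0, 0, 0, 0])

```text
time_s: 17.95
position: [0.5362, 0.0473, 0.0496]
tcp_rot: [[0.976, -0.017, 0.219], [-0.219, 0.003, 0.976], [-0.018, -1.0, -0.001]]
force: [-10.9, 4.9, 7.2]
opening: 0.269
```

```bash
python3 -c "
from h import *
where(); s=bot.read_state(); print(s['moment'],RF.T@np.array(s['tcp_rot']))"
```

```text
t 17.95 fix [-58.4525  10.2083  49.5922] F(fix) [-11.741    2.3806   7.1867] open 0.26935051209509214
[0.9113 2.0071 0.0607] [[ 0.9998 -0.0177 -0.0001]
 [ 0.     -0.001   1.    ]
 [-0.0177 -0.9998 -0.001 ]]
```

```bash
python3 -c "
from h import *
where()
p,d=bot.capture('wrist');cv2.imwrite('pics/w19.png',cv2.resize(p[180:420,220:420,::-1],None,fx=2.5,fy=2.5))
p,d=bot.capture('side');cv2.imwrite('pics/s19.png',cv2.resize(p[180:330,220:400,::-1],None,fx=4,fy=4))"
```

```text
t 17.95 fix [-58.4525  10.2083  49.5922] F(fix) [-11.741    2.3806   7.1867] open 0.26935051209509214
```

View pics/w19.png

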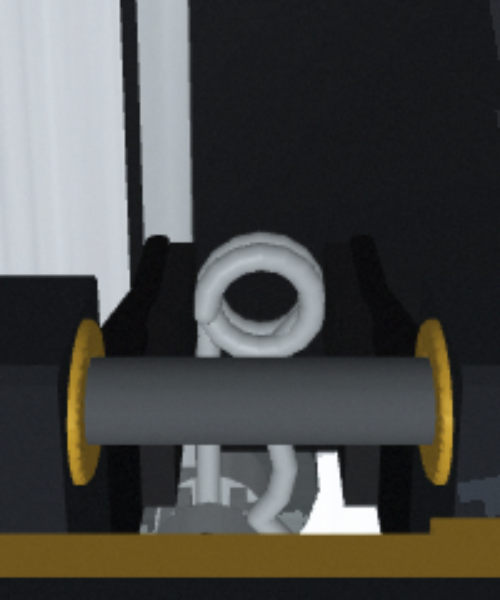

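View pics/s19.png

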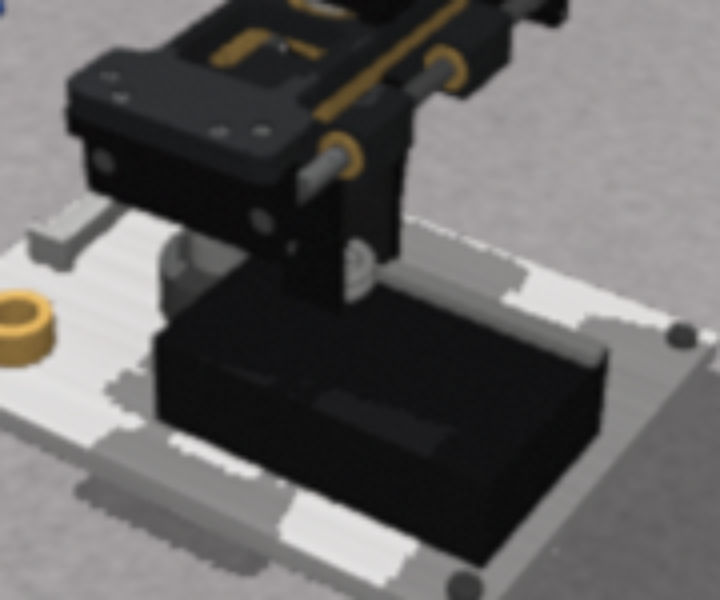

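The coil hasn't slipped in the pads and the bent leg is opening (waist moved from 265 to 275 px in the crop). It is riding up the pin, so keep pushing.

jog_arm(motion=[1.5, 0, 0, 0, 0, 0, 3, 0, 0, 0, 0, 0, 3, 0, 0, 0, 0, 0])

```text
time_s: 18.42
position: [0.5368, 0.0472, 0.0496]
tcp_rot: [[0.976, -0.022, 0.219], [-0.219, 0.004, 0.976], [-0.022, -1.0, -0.001]]
force: [-14.3, 5.2, 10.0]
opening: 0.274
```

jog_arm(motion=[1.5, 0, 0, 0, 0, 0, 3, 0, 0, 0, 0, 0, 3, 0, 0, 0, 0, 0])

```text
time_s: 18.8
position: [0.5529, 0.0438, 0.0509]
tcp_rot: [[0.976, 0.005, 0.219], [-0.219, -0.001, 0.976], [0.005, -1.0, 0.0]]
force: [2.1, 2.3, -0.5]
opening: 0.271
```

```bash
python3 -c "
from h import *
where()"
```

```text
t 18.8 fix [-41.3715  10.5262  50.9466] F(fix) [ 1.5928  2.7123 -0.5176] open 0.27143337597533007
```

It popped over and the force dropped. Seat it.

jog_arm(motion=[1, 0, 0, 0, 0, 0, 2, 0, 0, 0, 0, 0, 3, 0, 0, 0, 0, 0, 3, 0, 0, 0, 0, 0])

```text
time_s: 19.3
position: [0.5534, 0.0433, 0.0504]
tcp_rot: [[0.976, -0.0, 0.219], [-0.219, -0.0, 0.976], [-0.0, -1.0, -0.0]]
force: [0.6, 1.9, -0.3]
opening: 0.272
```

jog_arm(motion=[1, 0, 0, 0, 0, 0, 2, 0, 0, 0, 0, 0, 2, 0, 0, 0, 0, 0])

```text
time_s: 19.68
position: [0.5555, 0.0427, 0.0504]
tcp_rot: [[0.976, 0.0, 0.219], [-0.219, -0.0, 0.976], [0.0, -1.0, -0.0]]
force: [1.2, 1.9, -1.4]
opening: 0.273
```

jog_arm(motion=[1, 0, 0, 0, 0, 0, 2, 0, 0, 0, 0, 0, 2, 0, 0, 0, 0, 0])

```text
time_s: 20.05
position: [0.557, 0.0425, 0.0503]
tcp_rot: [[0.976, -0.001, 0.219], [-0.219, 0.0, 0.976], [-0.001, -1.0, -0.0]]
force: [-0.5, 0.4, -1.3]
opening: 0.273
```

```bash
python3 -c "
from h import *
where()
p,d=bot.capture('wrist');cv2.imwrite('pics/w20.png',cv2.resize(p[180:420,220:420,::-1],None,fx=2.5,fy=2.5))"
```

```text
t 20.05 fix [-37.1371  10.1134  50.3429] F(fix) [-0.6108  0.2672 -1.3193] open 0.2734531438178159
```

View pics/w20.png

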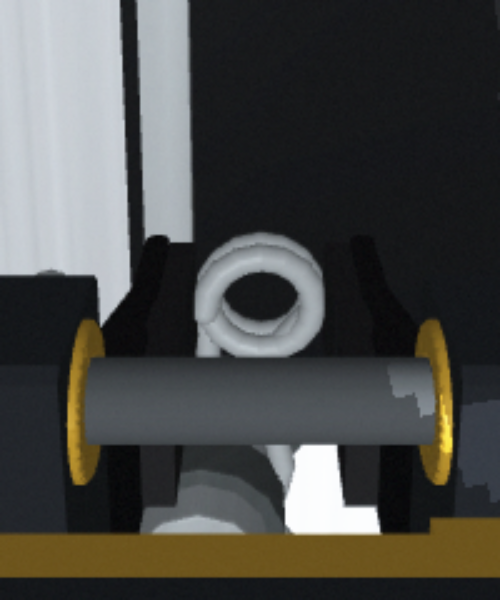

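jog_arm(motion=[1, 0, 0, 0, 0, 0, 2, 0, 0, 0, 0, 0, 2, 0, 0, 0, 0, 0])

```text
time_s: 20.48
position: [0.5573, 0.0425, 0.05]
tcp_rot: [[0.976, -0.004, 0.219], [-0.219, 0.001, 0.976], [-0.004, -1.0, -0.0]]
force: [-4.3, 2.9, 0.7]
opening: 0.273
```

jog_arm(motion=[1, 0, 0, 0, 0, 0, 2, 0, 0, 0, 0, 0, 2, 0, 0, 0, 0, 0])

```text
time_s: 20.85
position: [0.5574, 0.0425, 0.0497]
tcp_rot: [[0.976, -0.008, 0.219], [-0.219, 0.001, 0.976], [-0.008, -1.0, -0.0]]
force: [-6.7, 3.9, 1.2]
opening: 0.277
```

```bash
python3 -c "
from h import *
where()"
```

```text
t 20.85 fix [-36.7244  10.2238  49.7172] F(fix) [-7.3781  2.2987  1.1996] open 0.2768707170875883
```

Stopped hard at x = -36.7 with the force rising, so the waist is on the pin. Relax the push, release, and rise straight up.

jog_arm(motion=[-2, 0, 0, 0, 0, 0, -3, 0, 0, 0, 0, 0])

```text
time_s: 21.1
position: [0.5574, 0.0426, 0.0502]
tcp_rot: [[0.976, -0.002, 0.219], [-0.219, 0.0, 0.976], [-0.002, -1.0, -0.0]]
force: [-4.1, 3.3, -0.9]
opening: 0.275
```

jog_arm(motion=[0, 0, 0, 0, 0, 0, 0, 0, 0, 0, 0, 0, 0, 0, 0, 0, 0, 0], gripper=0.5)

```text
time_s: 21.48
position: [0.56, 0.0417, 0.0509]
tcp_rot: [[0.976, 0.003, 0.22], [-0.22, -0.001, 0.976], [0.003, -1.0, 0.0]]
force: [0.1, -1.0, -0.3]
opening: 0.477
```

jog_arm(motion=[0, -15, 0, 0, 0, 0, 0, -60, 0, 0, 0, 0, 0, -120, 0, 0, 0, 0, 20, -140, 0, 0, 0, 0, 50, -140, 0, 0, 0, 0, 50, -140, 0, 0, 0, 0])

```text
time_s: 22.22
position: [0.6095, 0.0305, 0.1922]
tcp_rot: [[0.976, 0.005, 0.22], [-0.22, -0.001, 0.976], [0.005, -1.0, 0.0]]
force: [-0.4, -0.5, -0.6]
opening: 0.498
```

```bash
python3 -c "
from h import *
where();C=cam('wrist',bot.read_state())
p,d=bot.capture('wrist');cv2.imwrite('pics/w21.png',p[:,:,::-1])
p,d=bot.capture('side');cv2.imwrite('pics/s21.png',cv2.resize(p[170:330,200:400,::-1],None,fx=4,fy=3.75,interpolation=cv2.INTER_CUBIC))
for n,v in (('coil',[-36,10,66]),('tip',[45,0,52.5]),('knob',[0,-55,111]),('pin',[0,0,90])): print(n,proj(C,FT+RF@np.array(v)/1000))"
```

```text
t 22.225 fix [ 16.7705   9.9368 192.2492] F(fix) [-0.2547 -0.5266 -0.5739] open 0.4982152989111786
coil [[322.1137 154.7101]]
tip [[310.8113 248.937 ]]
knob [[226.5519 214.517 ]]
pin [[308.5175 207.5581]]
```

View pics/w21.png

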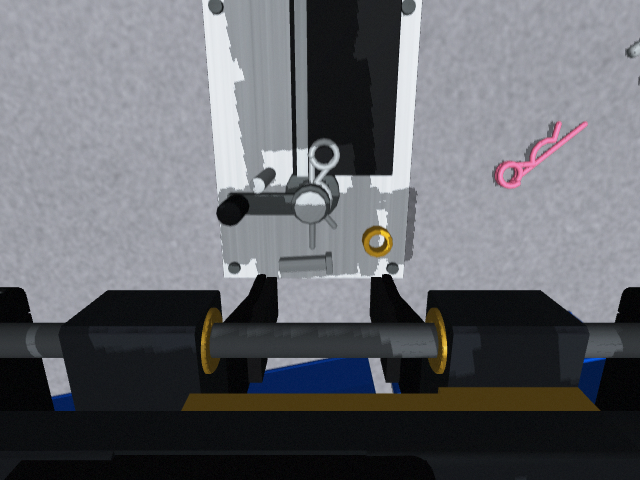

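View pics/s21.png

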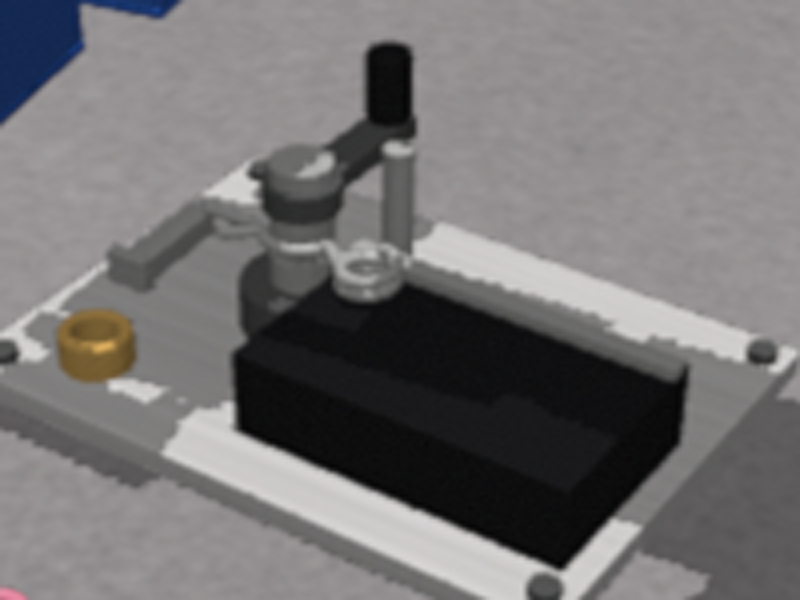

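Clip looks home: coil (323,155), leg tip out beyond the pin (312,247), bent leg round the pin. One settled close check of crank against post, and of the clip seat.

jog_arm(motion=[0, 0, 0, 0, 0, 0, 0, 0, 0, 0, 0, 0])

```text
time_s: 22.58
position: [0.6061, 0.0316, 0.1902]
tcp_rot: [[0.976, -0.001, 0.219], [-0.219, 0.0, 0.976], [-0.001, -1.0, -0.0]]
force: [0.2, -0.3, -0.6]
opening: 0.501
```

```bash
python3 -c "
from h import *
where();s=bot.read_state();C=cam('wrist',s)
p,d=bot.capture('wrist');cv2.imwrite('pics/w22.png',cv2.resize(p[120:290,190:400,::-1],None,fx=3.5,fy=3.5,interpolation=cv2.INTER_CUBIC))
for n,v in (('coil',[-36,10,66]),('tip',[45,0,52.5]),('knob',[0,-55,111]),('pin',[0,0,90]),('post',[-14.5,-40,80]),('armedge',[-8,-40,81]),('armedge in',[-8,-20,81]),('nose',[11,9.5,61]),('flare',[22,18.5,61])): print(n,(proj(C,FT+RF@np.array(v)/1000)[0]-[190,120])*3.5)"
```

```text
t 22.575 fix [ 13.2117  10.204  190.2136] F(fix) [ 0.2996 -0.2084 -0.6354] open 0.5008413688478981
coil [461.588  142.3672]
tip [421.7652 471.2239]
knob [125.8864 353.254 ]
pin [413.6675 328.052 ]
post [227.0825 251.118 ]
armedge [227.853  282.0467]
armedge in [321.3428 281.9747]
nose [459.9104 345.355 ]
flare [498.3451 390.8048]
```

View pics/w22.png

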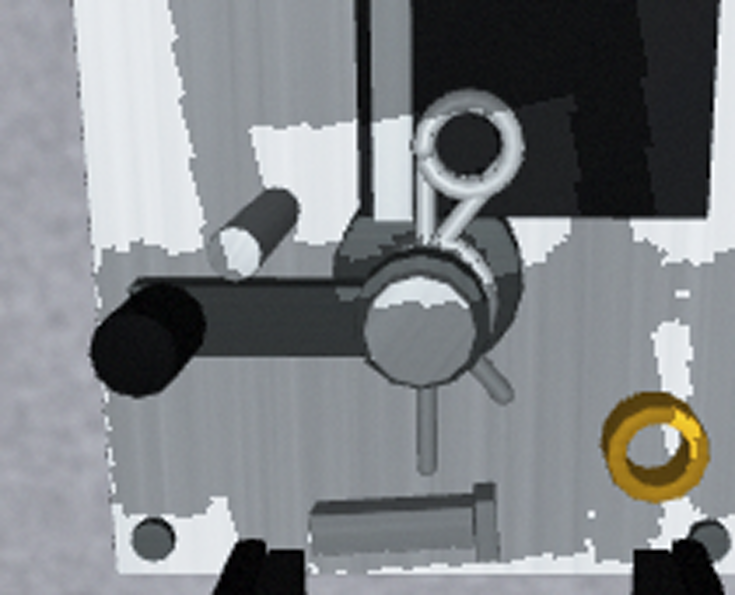

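Everything lines up with the home prediction to within about 1 mm. The arm is square against the post, coil, tip and flare are in place, and bushing and spare pin are untouched. Hand in.

```bash
python3 -c "
from rig import bot
print(bot.hand_in())"
```

```text
the job is handed in; nothing more can be done
None
```

The job is done and handed in at about 22.6 s. The crank was swung back onto its stop post. The R-clip was then slid along the fence and pushed home, with its straight leg through the cross-hole and its bent leg sprung shut around the pin. `hand_in()` reports no verdict.

**Crank:** I pushed the knob until the finger stopped at x = 18.5 mm with the force rising. That is exactly where knob and finger should meet when the arm is on the post. The last view shows the arm square and touching the post.

**Clip:** I gripped the coil, turned it parallel to the fence and slid it along +x.
- The ride over the pin peaked at about 14–15 N along x, more than the stated 3 to 8 N, perhaps because I was gripping the coil.
- The force then dropped, and a hard stop followed at home.

**Last view:** After allowing for a common shift of 1 to 2 mm in the picture, coil, leg tip and flared end sit within about 1 mm of where they should be at home. The bushing and spare pin were not touched, and the gripper is well clear.

**Disagreements:**
- The description puts the fingertips 22 mm ahead of the TCP, but the side camera's depth showed them about 7 mm behind it. My first push at the knob therefore passed above it without touching, and I used the measured offset from then on.
- The crank angle read from the last view came out about 0.8° past the stop, which I take as measuring error.

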